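Load the drum hardware kit tray and snap its keeper bar back on

TASK

Load the drum mount kit into its fitted birch tray: pull the snapped-on keeper bar off the empty tray and lay it aside on a free part of the counter, then lay every kit part on the counter (spur, drum key, memory lock collar and claw hook, as many of them as there are) flat in the one bed that its shape fits, and carry the dish of bushings over level, so that both bushings stay in it, into its own bed. When all are in, lay the keeper bar back across the tray and press it down until both ends snap home under the sprung catches, then stop pushing. Leave everything else on the counter alone.

Things in the scene. Friction and masses are not known exactly. Their poses are not given: they have to be found in the camera images.
- tray: Birch tray, 236 x 178 mm, fixed to the counter, with low brown ribs that form one bed per part (2.5 mm play each side). Origin on the counter in the middle of the plan; x along its long side, y along the short, z up. Its floor lies 6 mm above the counter; ribs and rim stand 8 mm above the floor. All parts are 20 mm high: tips kept 9 mm or more above the tray floor clear the ribs.
- nest_spur (a point): Where spur_mid belongs, 16 mm above the counter (10 above the tray floor), axes as the tray's: a part is home when its point and axes agree with its nest's. Parts interlock in plan: the key's stem ends in the collar's mouth; the spur lies round two sides.
- nest_key (a point): Where key_mid belongs, as above.
- nest_collar (a point): Where collar_mid belongs, as above.
- nest_claw (a point): Where claw_mid belongs, as above.
- nest_dish (a point): Where dish_mid belongs, as above (either way round).
- nest_keeper (a point): Where keeper_mid is when the keeper is snapped home: 32 mm above the counter, axes as the tray's (either way round). It lies on two brass saddles, one outside each long side of the tray; the catch housings behind its ends reach 53 mm above the counter, their sprung steel rollers overlap the bar's ends by 2.5 mm.
- spur_mid (a point): Satin nickel bass drum spur, L-shaped, section 20 x 20 mm, 0.2 kg, lying flat. Point in the middle of the long leg's section, 10 mm above its underside; grip across y. The long leg runs along x from -80 to +60 mm of this point (black rubber foot at the + end); the short leg leaves its - end towards +y, to 70 mm. May be absent.
- key_mid (a point): Black anodised T-shaped drum key, 126 x 64 mm, 20 mm high, 0.14 kg, lying flat. Point in the middle of the stem's section, half-way up, to be gripped across y. The stem (14 mm wide) runs along x from -24 to +86 mm of it; the cross bar (16 mm wide, 64 mm long along y) from -40 to -24 mm. May be absent.
- collar_mid (a point): Steel memory lock collar, U-shaped, 66 x 60 mm, 20 mm high, 0.18 kg, lying flat. Point on its middle line, half-way up, to be gripped across y over the full 60 mm. The closed back (18 mm thick) ends at x = +26 mm, the two 14 mm arms with a 32 mm mouth between them end at x = -40 mm. May be absent.
- claw_mid (a point): Dark steel claw hook, J-shaped, 80 x 48 mm, 20 mm high, 0.15 kg, lying flat. Point in the middle of the straight bar's section, half-way up, to be gripped across y. The bar (18 mm wide) runs along x from -52 to +28 mm of it; at the - end a leg goes to y = -39 mm with a 12 mm lip turned back towards +x. May be absent.
- dish_mid (a point): Open steel dish, 80 mm along x, 44 mm along y, 20 mm high, walls and floor 3 mm, 0.14 kg, with two loose bushings in it. Point at its centre, 10 mm above its underside; grip it across y from outside (44 mm).
- bushing_a_mid (a point): Grey nylon bushing, 30 mm diameter, 13 mm high, lying flat in the dish; point at its centre.
- bushing_b_mid (a point): The other bushing, the same.
- keeper_mid (a point): Wooden keeper bar with brass ends, 44 (x) x 194 (y) x 8 mm, 0.12 kg; point at its middle, 4 mm above its underside. It starts snapped on; a pull of 6 to 12 N lifts it off. Laid in place it rests on the catches, underside 48 mm above the counter; a push of 6 to 12 N gets past them, often one end first, then it drops easily on to the saddles (at 28 mm) and the catches spring over it. Play 2 mm lengthwise, 3 mm sideways.
- keeper_grip (a point): Middle of the handle on the keeper's middle (40 mm along x, 14 along y, 26 high above the bar's top face), 21 mm above the bar's underside; grip it across y (14 mm).
- beater: Grey drum beater lying on its flat side, head 52 mm across and 34 mm high, with a rod; origin under the head. Leave it alone.
- tape: Black roll of tape, 84 mm across, 25 mm high; origin under its centre. Leave it alone.
- tin: Small brass-coloured tin, 54 mm across, 45 mm high; origin under its centre. Leave it alone.
- clutch: Steel hi-hat clutch, 44 mm across, 42 mm high; origin under its centre. Leave it alone.
Things that resemble listed ones, but are neither listed nor needed, are in the scene too. Of the things like the part that bears keeper_mid, leave any that is black, red or turquoise; of the rest the larger one is meant.

How it is judged:
By the outcome, as a careful person would: the job done as asked, in the order asked, and still so for the second after the job is handed in, with the robot touching nothing.
Of spur, key, collar, claw only 2 to 4 are there at a start; the rules pass over those that are not, and their reading is None.
At some moment in a run one of spur, key, collar, claw may be knocked a few centimetres aside while the robot is not near it.
Once in a run the grip may slacken for a moment while it holds something.
It also fails if it takes over 210 s, if anything falls off the work surface, if the arm or the gripper's body presses on something with over 40 N, if the wrist force passes 120 N, or if a joint passes its speed limit or range.

ROBOT

A 6-joint arm with a two-finger parallel gripper is mounted at the origin on the work surface. World frame = base frame: x ahead of the robot, y to its left, z up, the work surface at z = 0. Lengths are in m, angles in rad, forces in N, time in s.
With the tool pointing down it reaches from about 0.4 to 0.825 m from the base axis. Payload 7 kg.
Tool frame: the origin (TCP) lies midway between the tips of the shut fingers; the grasp point (between the pads) lies 19 mm behind it (arm.hold_point_z is the distance from the TCP to the grasp point, in m); z points along the fingers, x is the direction in which the jaws open and shut, and the axes are right-handed (so a half turn about z gives the same grasp; the last joint's range is limited). The gripper opens to 88 mm and grips with 3 to 60 N. Pads are 19 mm wide; open, the fingers measure 130 mm over their backs; the gripper's body (78 mm by 193 mm) begins 47 mm behind the grasp point.
Start: joints at [-0.938, 0.359, 0.012, 0, -1.224, -0.288], TCP at [0.228, -0.635, 0.227] pointing down, gripper open.
Joint ranges: [-3.07, 3.07], [-1.43, 2.12], [-1.02, 1.25], [-3.03, 1.67], [-3.05, -0], [-3.03, 3.03]. Speed limits (rad/s): [2.39, 2.39, 3.01, 3.14, 3.14, 3.14].

INTERFACE

Orientations are given as [roll, pitch, yaw] about the fixed x, y, z axes, in that order (R = Rz(yaw) Ry(pitch) Rx(roll)).
In Python, from station import readout, viewer, job, arm gives the robot as it stands.
- The arm moves only by the tool apply_moves, never from a script. Its argument "deltas" is text: rows parted by semicolons, each of 4 numbers parted by spaces: the shift along the tool's x, y, z in cm, then the turn about the tool's z in rad. A call has 1 to 10 rows; each row shifts and turns the commanded pose from where the row before left it, along the tool's axes as they then stand; what a row does not reach is not made up. A row lasts 1/8 s, in which the tool goes at most 62.5 mm and 10.7 degrees, less where a joint would pass 70% of its speed; a pose out of reach is approached as far as the arm can. A call is refused whole if a number of a shift passes 6.25 or a number of a turn 0.188, either way. A call with a gripper value outside its range is refused whole. "gripper" is the closure, from -1 (fully open) to 1 (shut), so that 0 is half open, set as the call begins (left out, the last holds). The fingers move at their own pace and stop on an object; "squeeze" is the grip in N (left out, the last holds). Time passes only in rows, so rows that do not move let the fingers close. It gives the time, the measured TCP pose, the force and the opening at its end, in the units of the state.
- readout.get_state(): the state, without advancing time (a new reading comes with each control period).
- viewer.grab_frame(name): name is "scene" or "top" or "wrist"; returns a dict with "image" (400x640x3 uint8, red, green, blue), "camera_matrix" (3x3 intrinsics, pixels), "cam_to_world" (4x4, takes a point from camera to world coordinates). Camera axes: x right, y up, looking along -z (the intrinsics and any distortion apply to the point x, -y, -z); pixel columns grow to the right and rows downward; lengths in m; the calibration is good to about 2 mm. A picture is of the moment at which its call begins. There is no depth.
- job.job_done(): hands the job in, once; it reports no verdict.
Trained networks look in the newest picture that a camera, given by its name, has taken for a name from the list of things; names that differ only in an ending like _2 or _b are one class to them, and where a whole thing is asked for, a point or a joint stands for the part that bears it (a point fixed in the world has none). Each returns a list of dicts, best first, with "conf" (0 to 1); they miss things now and then, are a little off and sometimes report something else, mostly with a low value. They report only what shows in the picture. A call takes as long as a camera call. They do not tell look-alikes from the thing itself.
- viewer.silhouettes(camera, query): "region" (400x640 bool, what is visible of it) and "extent" ([left, top, width, height] in pixels, round what is visible of it).
The state is a dict: "t": time; "q": joint angles; "qd": joint speeds; "joint_efforts": joint torques, N m; "eef_pos": TCP position; "ee_rot": TCP orientation; "force": force on the tool from outside, world axes, zero at the start; "moment": the same for the moment, N m; "width": finger opening in m.
Only numpy, scipy, OpenCV 4.12 (cv2) and the standard library are available. Lean on these libraries where they do the work, as an engineer would, in place of code of your own. Each camera call takes 0.05 s, during which the arm holds its last target.

## Working session

There is one attempt and no reset: what is moved stays moved. The work goes in short steps, Python scripts to look and compute and a tool call to move; the robot and the scene stay as the last step left them, time stands still between calls to the robot, and variables do not carry over. Pictures are saved under pics/ and viewed, and the job is handed in when it is done.

Besides the shell and the picture viewer there is one more tool, called after "Emit:" as name(argument=value, ...) on one line, values as JSON. apply_moves: Moves the arm, as the interface text tells. Its arguments: {"type":"object","properties":{"deltas":{"type":"string"},"gripper":{"type":"number"},"squeeze":{"type":"number"}},"required":["deltas"]}

```bash
ls -la; mkdir -p pics
cat > h.py <<'E'
import numpy as np, cv2
from station import readout, viewer, job, arm
def grab(name, fn):
    f=viewer.grab_frame(name); cv2.imwrite('pics/'+fn, cv2.cvtColor(f['image'],cv2.COLOR_RGB2BGR)); return f
def ray(f,u,v):
    K=np.array(f['camera_matrix']);T=np.array(f['cam_to_world'])
    d=np.array([(u-K[0,2])/K[0,0], -(v-K[1,2])/K[1,1], -1.0])
    return T[:3,3], T[:3,:3]@d
def p2w(f,u,v,z):
    o,d=ray(f,u,v); s=(z-o[2])/d[2]; return o+s*d
def w2p(f,P):
    K=np.array(f['camera_matrix']);T=np.array(f['cam_to_world'])
    c=T[:3,:3].T@(np.array(P,float)-T[:3,3]); x,y=c[0]/-c[2], -c[1]/-c[2]
    return K[0,0]*x+K[0,2], K[1,1]*y+K[1,2]
E
python3 - <<'E'
from h import *
import json
for n in ['scene','top','wrist']:
    f=grab(n,n+'0.png'); print(n,f.keys()); print(np.round(f['camera_matrix'],1), np.round(f['cam_to_world'],3))
print(readout.get_state()); print(arm.hold_point_z)
E
```

```text
total 12
drwxr-xr-x  3 agent agent 4096 Dec  7 09:11 .
drwxr-xr-x 23 root  root  4096 Dec  7 09:11 ..
drwxr-xr-x  2 agent agent 4096 Dec  7 09:11 pics
scene dict_keys(['image', 'camera_matrix', 'cam_to_world'])
[[373.7   0.  328.5]
 [  0.  373.7 205.7]
 [  0.    0.    1. ]] [[ 0.343 -0.767  0.542  1.199]
 [ 0.939  0.288 -0.187 -0.25 ]
 [-0.012  0.573  0.819  1.061]
 [ 0.     0.     0.     1.   ]]
top dict_keys(['image', 'camera_matrix', 'cam_to_world'])
[[508.    0.  321.9]
 [  0.  508.  193.8]
 [  0.    0.    1. ]] [[ 0.016  0.986 -0.166  0.319]
 [-1.     0.013 -0.02  -0.03 ]
 [-0.017  0.167  0.986  1.434]
 [ 0.     0.     0.     1.   ]]
wrist dict_keys(['image', 'camera_matrix', 'cam_to_world'])
[[332.6   0.  316.8]
 [  0.  332.6 200.3]
 [  0.    0.    1. ]] [[-0.338 -0.897 -0.285  0.149]
 [ 0.941 -0.322 -0.105 -0.662]
 [ 0.002 -0.304  0.953  0.382]
 [ 0.     0.     0.     1.   ]]
{'t': 0.15, 'q': array([-9.37923383e-01,  3.59202537e-01,  1.12454802e-02, -2.54722407e-04,
       -1.22413470e+00, -2.88097996e-01]), 'qd': array([-0.00217267, -0.00060227,  0.00290673,  0.00246964,  0.00214598,
       -0.00258609]), 'joint_efforts': array([-7.44853678e-04, -5.83276498e+01,  2.93289202e+01,  7.00116009e+00,
        8.77205021e-03, -1.29212235e-04]), 'eef_pos': array([ 0.22797133, -0.63491621,  0.22584035]), 'ee_rot': array([-3.14145417e+00, -1.31008386e-03,  1.91548448e+00]), 'force': array([ 0.67039013, -0.22341697, -0.42633181]), 'moment': array([ 0.05309664, -0.04610352, -0.06655506]), 'width': 0.08796804159096822}
0.0188
```

View pics/top0.png

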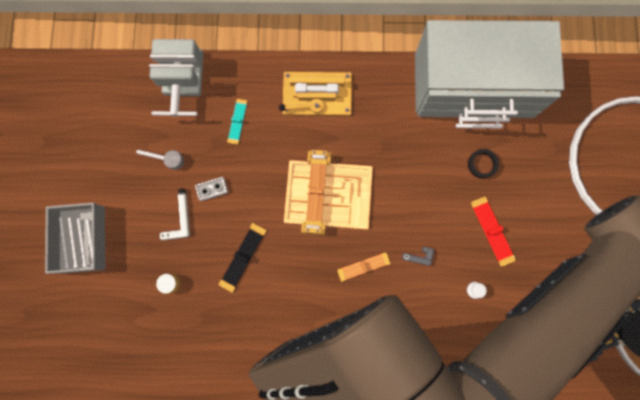

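View pics/scene0.png

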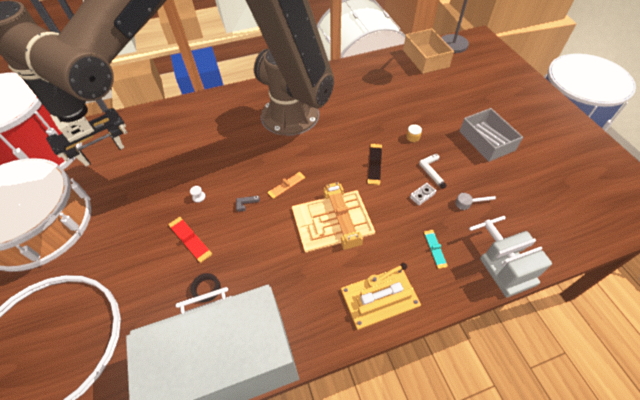

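View pics/wrist0.png

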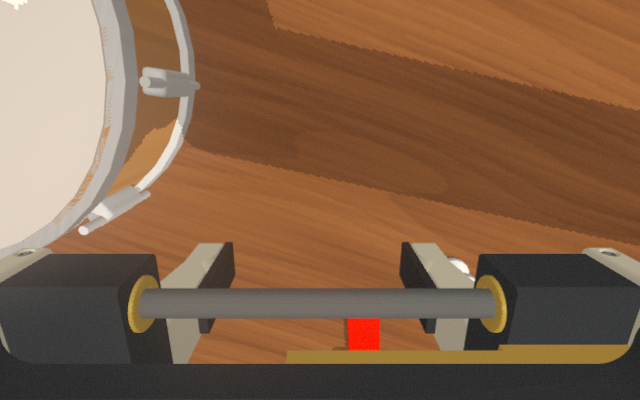

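Run:
```python
from h import *
f=grab('top','top1.png'); s=grab('scene','scene1.png')
for cam,fr in (('top',f),('scene',s)):
    for q in ['spur_mid','key_mid','collar_mid','claw_mid','dish_mid','keeper_mid','tray','beater','tape','tin','clutch']:
        r=viewer.silhouettes(cam,q)
        for d in r[:4]:
            m=d['region']; v,u=np.nonzero(m)
            print(cam,q,round(d['conf'],2),d['extent'],len(u), np.round(p2w(fr,u.mean(),v.mean(),0.012)[:2],3))
im=cv2.imread('pics/top1.png')
cv2.imwrite('pics/c1.png',cv2.resize(im[140:250,270:390],None,fx=6,fy=5.4,interpolation=cv2.INTER_CUBIC))
im=cv2.imread('pics/scene1.png')
cv2.imwrite('pics/c2.png',cv2.resize(im[160:280,270:400],None,fx=6,fy=5,interpolation=cv2.INTER_CUBIC))
```

```text
top spur_mid 0.62 [158.7, 190.1, 30.4, 49.6] 532 [0.481 0.4  ]
top spur_mid 0.45 [214.6, 181.6, 6.2, 8.7] 69 [0.578 0.299]
top key_mid 0.47 [304.4, 158.7, 21.6, 66.6] 1022 [0.566 0.017]
top collar_mid 0.59 [194.4, 177.0, 33.5, 25.1] 332 [0.57  0.318]
top claw_mid 0.68 [403.3, 249.5, 32.2, 16.3] 288 [ 0.386 -0.276]
top dish_mid 0.61 [196.1, 179.8, 31.9, 19.0] 261 [0.572 0.317]
top keeper_mid 0.97 [307.6, 158.8, 15.0, 63.3] 1072 [0.565 0.017]
top keeper_mid 0.9 [231.2, 98.1, 15.6, 45.7] 456 [0.773 0.25 ]
top keeper_mid 0.88 [335.8, 255.1, 53.0, 25.2] 544 [ 0.356 -0.115]
top keeper_mid 0.78 [216.3, 223.1, 50.7, 67.4] 1146 [0.377 0.219]
top tray 0.83 [282.1, 147.9, 86.7, 88.1] 4454 [ 0.558 -0.023]
top beater 0.69 [136.9, 148.3, 49.5, 21.2] 391 [0.657 0.444]
top tape 0.87 [468.5, 150.6, 30.9, 29.4] 437 [ 0.654 -0.457]
top tin 0.71 [157.1, 272.7, 23.2, 21.7] 357 [0.303 0.422]
top clutch 0.79 [467.3, 280.9, 17.6, 18.6] 242 [ 0.299 -0.427]
scene spur_mid 0.72 [291.0, 180.9, 83.2, 68.9] 3135 [ 0.567 -0.023]
scene spur_mid 0.57 [417.0, 151.8, 27.5, 37.4] 379 [0.485 0.398]
scene spur_mid 0.43 [
[... 183 characters left out ...]
eeper_mid 0.74 [265.5, 171.3, 39.0, 26.3] 319 [ 0.366 -0.123]
scene keeper_mid 0.69 [424.5, 231.3, 21.3, 35.8] 354 [0.778 0.249]
scene keeper_mid 0.68 [368.7, 147.5, 14.1, 37.9] 457 [0.388 0.214]
scene keeper_mid 0.58 [171.2, 215.9, 40.2, 44.9] 733 [ 0.47  -0.477]
scene tray 0.64 [295.1, 181.2, 81.3, 71.9] 3172 [ 0.566 -0.022]
scene tray 0.62 [416.8, 191.7, 7.4, 6.4] 46 [0.577 0.3  ]
scene beater 0.63 [454.5, 194.0, 42.9, 15.3] 291 [0.652 0.449]
scene tin 0.72 [406.1, 125.1, 14.7, 17.8] 209 [0.294 0.426]
scene tin 0.41 [455.0, 192.4, 41.3, 15.9] 291 [0.653 0.449]
scene clutch 0.62 [192.8, 187.1, 12.9, 15.0] 167 [ 0.293 -0.427]
scene clutch 0.42 [290.8, 182.0, 82.4, 66.4] 2975 [ 0.564 -0.024]
```

View pics/c1.png

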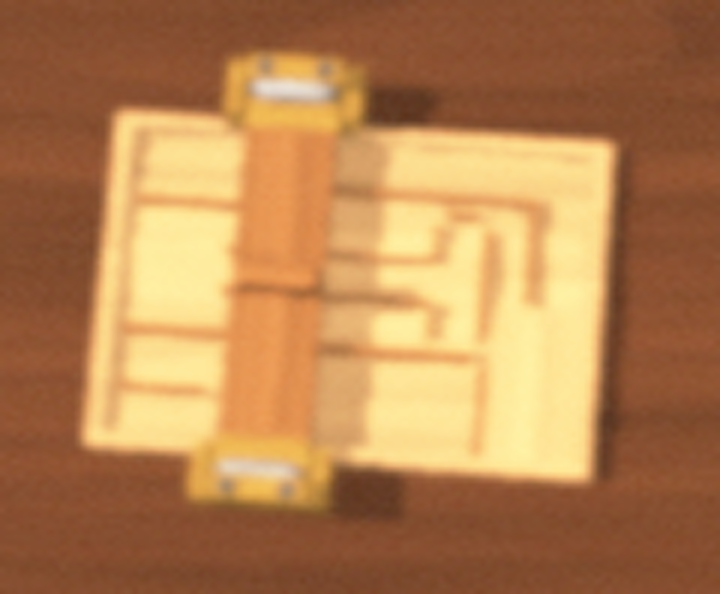

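View pics/c2.png

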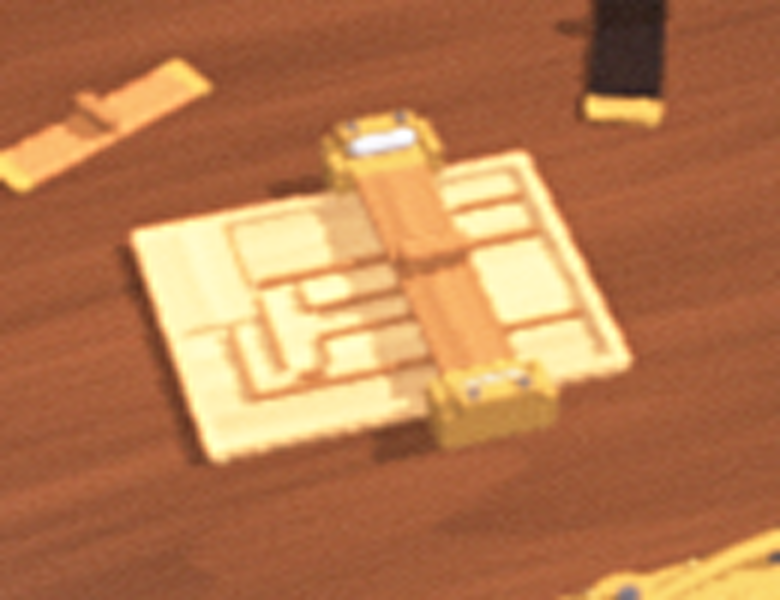

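```bash
cat >> h.py <<'E'
def rows(target=None,yaw=None):
    """report shift in tool axes (cm) and turn needed to reach target TCP"""
    st=readout.get_state(); p=st['eef_pos']; r,pi_,y=st['ee_rot']
    R=np.array([[np.cos(y),np.sin(y)],[np.sin(y),-np.cos(y)]])  # cols tool x,y in world xy
    out=[]
    if target is not None:
        d=np.array(target)-p
        xy=R.T@d[:2]; out=[*xy*100,-d[2]*100]
    tn=None if yaw is None else -((yaw-y+np.pi)%(2*np.pi)-np.pi)
    print('tcp',np.round(p,4),'rpy',np.round(st['ee_rot'],3),'t',round(st['t'],2),'shift cm',np.round(out,2),'turn',tn)
    if tn is not None:
        y=yaw; R=np.array([[np.cos(y),np.sin(y)],[np.sin(y),-np.cos(y)]]); xy=R.T@d[:2]; print('  shift in final axes',np.round([*xy*100,-d[2]*100],2))
E
python3 - <<'E'
from h import *
f=viewer.grab_frame('top')
P=[p2w(f,270+a/6,140+b/5.4,0.014)[:2] for a,b in [(118,108),(615,143),(592,483),(85,445)]]
P=np.array(P);print(np.round(P,3),P.mean(0))
for i in range(4):
    d=P[(i+1)%4]-P[i]; print(np.hypot(*d),np.degrees(np.arctan2(d[1],d[0])))
rows([0.565,0.05,0.30],3.09)
E
```

```text
[[ 0.656  0.093]
 [ 0.64  -0.145]
 [ 0.459 -0.134]
 [ 0.476  0.103]] [ 0.55761564 -0.02065368]
0.23790329812225786 -93.87953467464368
0.18072347088865198 176.58606006404628
0.23781540402852092 86.05233263877582
0.18044142277561862 -3.3852486592745907
tcp [ 0.2281 -0.6353  0.2266] rpy [-3.142  0.     1.916] t 1.4 shift cm [53.11 54.87 -7.34] turn -1.1744340251074625
  shift in final axes [-30.11  70.17  -7.34]
```

Emit:
apply_moves(deltas="0 0 -1 -0.165;0 0 -1 -0.165;0 0 -1 -0.165;0 0 -1 -0.165;0 0 -1 -0.165;0 0 -1 -0.165;0 0 -1 -0.17")

```text
t: 2.28
eef_pos: [0.2281, -0.6352, 0.2969]
ee_rot: [3.142, 0.0, 3.081]
force: [0.1, -0.2, -0.3]
width: 0.0876
```

Emit:
apply_moves(deltas="-2.15 5 0 0;-2.15 5 0 0;-2.15 5 0 0;-2.15 5 0 0;-2.15 5 0 0;-2.15 5 0 0;-2.15 5 0 0;-2.15 5 0 0;-2.15 5 0 0;-2.15 5 0 0")

```text
t: 3.52
eef_pos: [0.4762, -0.1488, 0.297]
ee_rot: [3.142, 0.001, 3.076]
force: [0.7, -1.1, 0.3]
width: 0.0878
```

Run:
```python
from h import *
rows([0.565,0.05,0.30],3.075)
```

```text
tcp [ 0.4762 -0.1488  0.297 ] rpy [3.142e+00 1.000e-03 3.076e+00] t 3.52 shift cm [-7.56 20.42 -0.3 ] turn 0.0007976584498532446
  shift in final axes [-7.54 20.43 -0.3 ]
```

Emit:
apply_moves(deltas="-1.9 5.1 0 0;-1.9 5.1 0 0;-1.9 5.1 0 0;-1.9 5.1 0 0;0 0 0 0")

```text
t: 4.15
eef_pos: [0.5659, 0.051, 0.2957]
ee_rot: [-3.141, -0.001, 3.079]
force: [-0.2, -0.3, 0.0]
width: 0.0877
```

Run:
```python
from h import *
f=grab('wrist','w1.png'); t=grab('top','top2.png')
np.save('w1T.npy',f['cam_to_world'])
rows()
```

```text
tcp [0.5648 0.0485 0.2962] rpy [-3.141e+00 -1.000e-03  3.077e+00] t 4.25 shift cm [] turn None
```

View pics/w1.png

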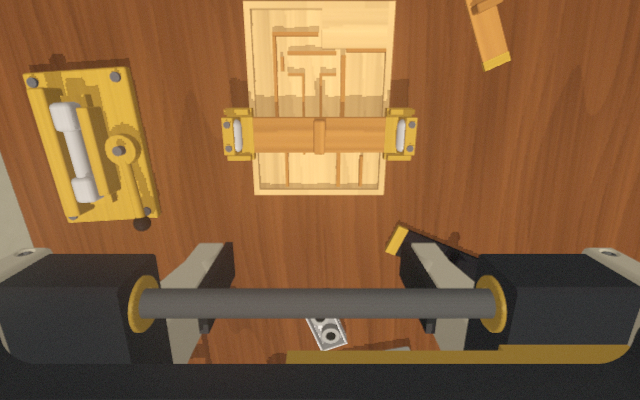

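View pics/top2.png

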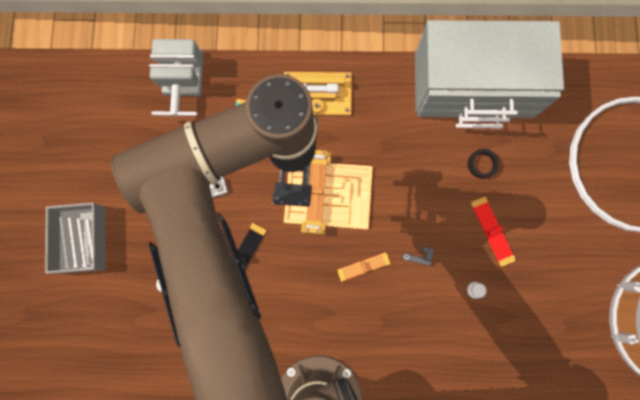

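Run:
```python
from h import *
im=cv2.imread('pics/w1.png')
c=cv2.resize(im[0:200,210:430],None,fx=3.4,fy=3,interpolation=cv2.INTER_CUBIC)
cv2.imwrite('pics/c3.png',c)
```

```text
(no output)
```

View pics/c3.png

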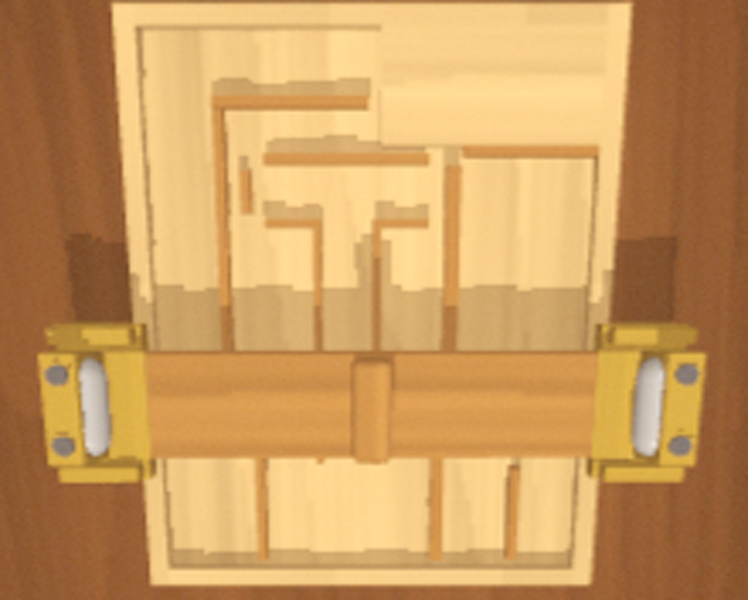

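Run:
```python
from h import *
f=viewer.grab_frame('wrist')
g=lambda a,b,z: p2w(f,210+a/3.4,b/3,z)
print('handle',g(372,411,0.062))
# housings: symmetric: left outer (45,405) right outer(700,405)
print('roll', g(93,406,0.05), g(649,406,0.05))
L,R=g(93,406,0.05), g(649,406,0.05); d=R-L; print((L+R)/2, np.hypot(*d[:2]), np.arctan2(d[1],d[0]))
C=np.array([g(a,b,0.014)[:2] for a,b in [(113,4),(631,3),(591,583),(150,584)]])
print(C,C.mean(0))
for i in range(4):
    d=C[(i+1)%4]-C[i]; print(np.hypot(*d),np.arctan2(d[1],d[0]))
rows()
```

```text
handle [0.55816349 0.01433873 0.062     ]
roll [0.65594958 0.00749619 0.05      ] [0.4608223  0.02011304 0.05      ]
[0.55838594 0.01380462 0.05      ] 0.19553475275522722 3.077022961837243
[[ 0.63680964 -0.14126966]
 [ 0.46011413 -0.1301986 ]
 [ 0.47456714  0.10379608]
 [ 0.65271005  0.09275096]] [ 0.55605024 -0.0187303 ]
0.17704200200621292 3.079018342455096
0.23444061262771745 1.509108268305194
0.17848498566258414 -0.06192218315715166
0.23456016777577063 -1.6386365696459355
tcp [0.5647 0.0478 0.2965] rpy [-3.141 -0.     3.076] t 4.3 shift cm [] turn None
```

Run:
```python
from h import *
rows([0.5583,0.0141,0.08],3.077)
```

```text
tcp [0.5647 0.0478 0.2965] rpy [-3.141 -0.     3.076] t 4.3 shift cm [ 0.41 -3.4  21.65] turn -0.001143886541831396
  shift in final axes [ 0.42 -3.4  21.65]
```

Emit:
apply_moves(deltas="0.4 -3.4 3 0;0 0 4 0;0 0 4 0;0 0 4 0;0 0 4 0;0 0 2.6 0;0 0 0 0", gripper=0)

```text
t: 5.18
eef_pos: [0.5571, 0.0128, 0.0793]
ee_rot: [-3.14, -0.003, 3.074]
force: [0.4, 0.2, 0.3]
width: 0.0437
```

Run:
```python
from h import *
f=grab('wrist','w2.png')
rows([0.5583,0.0141,0.04],3.077)
print(w2p(f,[.5583,.0141,.062]))
```

```text
tcp [0.5584 0.0133 0.0808] rpy [-3.141e+00 -1.000e-03  3.075e+00] t 5.22 shift cm [0.02 0.08 4.08] turn -0.0024403877333623036
  shift in final axes [0.02 0.08 4.08]
(np.float64(312.38367992295196), np.float64(246.65456930792828))
```

View pics/w2.png

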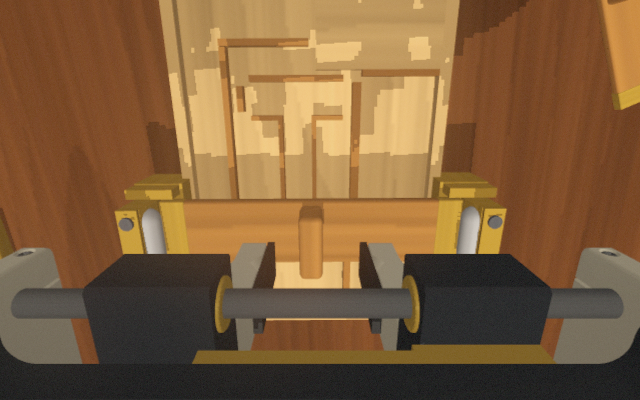

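Emit:
apply_moves(deltas="0 0.1 1.5 0;0 0 1.5 0;0 0 1 0;0 0 0 0")

```text
t: 5.72
eef_pos: [0.5581, 0.0152, 0.0395]
ee_rot: [-3.141, -0.002, 3.076]
force: [0.2, -0.5, 1.1]
width: 0.0436
```

Emit:
apply_moves(deltas="0 0 0 0;0 0 0 0;0 0 0 0;0 0 0 0", gripper=1, squeeze=40)

```text
t: 6.22
eef_pos: [0.56, 0.0156, 0.0411]
ee_rot: [3.141, 0.002, 3.076]
force: [2.3, -0.3, 0.1]
width: 0.0136
```

Emit:
apply_moves(deltas="0 0 -0.5 0;0 0 -0.5 0;0 0 -0.5 0;0 0 -0.5 0;0 0 -1 0;0 0 -1 0;0 0 -2 0;0 0 -2 0;0 0 0 0")

```text
t: 7.35
eef_pos: [0.5595, 0.0155, 0.1226]
ee_rot: [3.141, 0.003, 3.076]
force: [-0.0, 0.4, -1.3]
width: 0.0136
```

Run:
```python
from h import *
f=grab('wrist','w3.png');f=grab('scene','s3.png');grab('top','t3.png')
rows()
```

```text
tcp [0.5581 0.0152 0.1201] rpy [-3.141e+00 -1.000e-03  3.075e+00] t 7.5 shift cm [] turn None
```

View pics/w3.png

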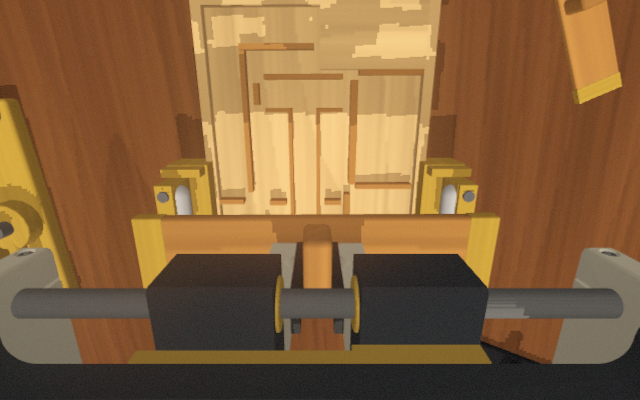

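View pics/s3.png

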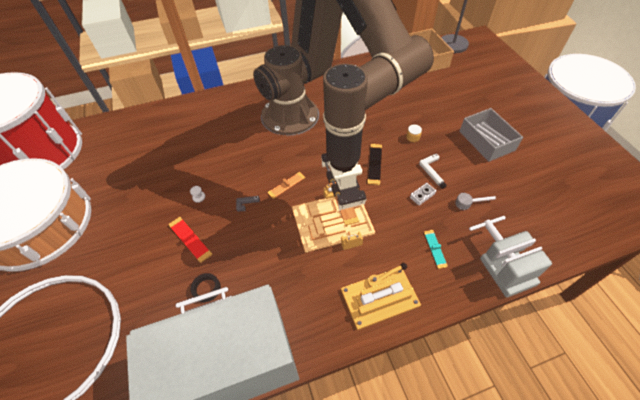

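Run:
```python
from h import *
rows([0.595,-0.270,0.08],3.077)
```

```text
tcp [0.5581 0.0152 0.1201] rpy [-3.141e+00 -1.000e-03  3.075e+00] t 7.5 shift cm [ -5.57 -28.22   4.01] turn -0.0015888688076142188
  shift in final axes [ -5.52 -28.22   4.01]
```

Emit:
apply_moves(deltas="-0.5 -3 -0.5 0;-0.7 -3.5 0 0;-0.7 -3.6 0 0;-0.7 -3.6 0 0;-0.7 -3.6 0 0;-0.7 -3.6 0 0;-0.7 -3.6 0.5 0;-0.8 -3.7 2 0;0 0 2 0;0 0 0 0")

```text
t: 8.75
eef_pos: [0.5929, -0.2697, 0.0776]
ee_rot: [3.141, -0.006, 3.074]
force: [0.7, -0.6, -1.2]
width: 0.0136
```

Run:
```python
from h import *
rows([0.595,-0.270,0.014],3.077)
f=grab('wrist','w4.png');grab('top','t4.png')
```

```text
tcp [ 0.5929 -0.2697  0.0776] rpy [ 3.141 -0.006  3.074] t 8.75 shift cm [-0.21 -0.01  6.36] turn -0.002733071133253162
  shift in final axes [-0.21 -0.01  6.36]
```

View pics/t4.png

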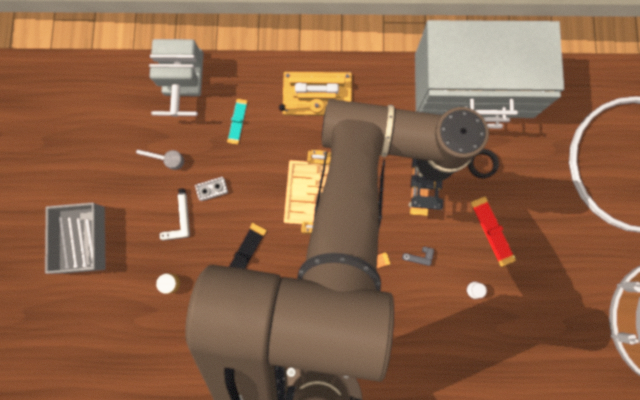

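Emit:
apply_moves(deltas="0 0 2 0;0 0 2 0;0 0 1.2 0;0 0 0.6 0;0 0 0.3 0;0 0 0.2 0;0 0 0 0")

```text
t: 9.72
eef_pos: [0.5952, -0.2697, 0.0179]
ee_rot: [-3.141, 0.0, 3.076]
force: [-0.1, 0.6, -1.0]
width: 0.0136
```

Emit:
apply_moves(deltas="0 0 0.2 0;0 0 0.2 0;0 0 0 0")

```text
t: 10.1
eef_pos: [0.5953, -0.2698, 0.0138]
ee_rot: [-3.141, 0.0, 3.076]
force: [0.2, -0.1, 0.7]
width: 0.0137
```

Emit:
apply_moves(deltas="0 0 0.15 0;0 0 0 0")

```text
t: 10.35
eef_pos: [0.5954, -0.2698, 0.0131]
ee_rot: [-3.141, 0.001, 3.076]
force: [-1.1, 1.2, 6.7]
width: 0.0137
```

Emit:
apply_moves(deltas="0 0 0 0;0 0 0 0;0 0 0 0", gripper=0.4)

```text
t: 10.72
eef_pos: [0.5949, -0.2697, 0.0118]
ee_rot: [3.142, -0.0, 3.076]
force: [-1.2, 0.3, 0.1]
width: 0.0262
```

Emit:
apply_moves(deltas="0 0 -1 0;0 0 -3 0;0 0 -4 0;0 0 -5 0;0 4 -5 0;0 4 -5 0;0 0 0 0")

```text
t: 11.6
eef_pos: [0.6026, -0.1901, 0.2459]
ee_rot: [-3.141, 0.009, 3.079]
force: [-0.6, -0.4, -0.2]
width: 0.0266
```

Run:
```python
from h import *
rows()
f=grab('wrist','w5.png');grab('top','t5.png');grab('scene','s5.png')
```

```text
tcp [ 0.6026 -0.1901  0.2459] rpy [-3.141  0.009  3.079] t 11.6 shift cm [] turn None
```

View pics/w5.png

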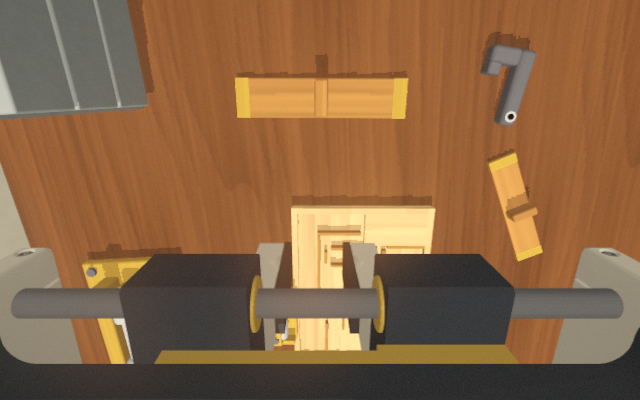

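View pics/s5.png

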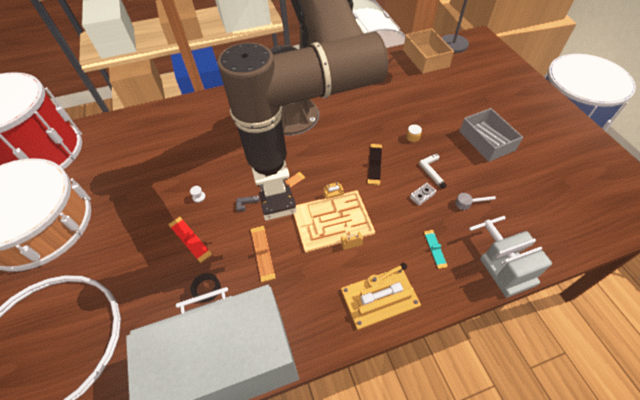

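Run:
```python
from h import *
rows([0.560,0.05,0.29],3.077)
```

```text
tcp [ 0.5998 -0.1915  0.2397] rpy [ 3.141 -0.     3.076] t 11.75 shift cm [ 5.56 23.84 -5.03] turn -0.00119957782725999
  shift in final axes [ 5.53 23.85 -5.03]
```

Emit:
apply_moves(deltas="0.6 3 -0.8 0;1 4.2 -0.8 0;1 4.2 -0.8 0;1 4.2 -0.8 0;1 4.2 -0.8 0;1 4.1 -1 0;0 0 0 0;0 0 0 0", gripper=-1)

```text
t: 12.75
eef_pos: [0.5597, 0.0499, 0.2886]
ee_rot: [-3.141, -0.002, 3.075]
force: [0.7, -0.1, 0.3]
width: 0.0873
```

Run:
```python
from h import *
f=grab('wrist','w6.png'); rows()
np.savez('w6.npz',K=f['camera_matrix'],T=f['cam_to_world'])
im=cv2.imread('pics/w6.png')
cv2.imwrite('pics/c6.png',cv2.resize(im[0:200,220:430],None,fx=3.5,fy=3,interpolation=cv2.INTER_CUBIC))
```

```text
tcp [0.5598 0.0495 0.2886] rpy [-3.141e+00 -2.000e-03  3.075e+00] t 12.8 shift cm [] turn None
```

View pics/c6.png

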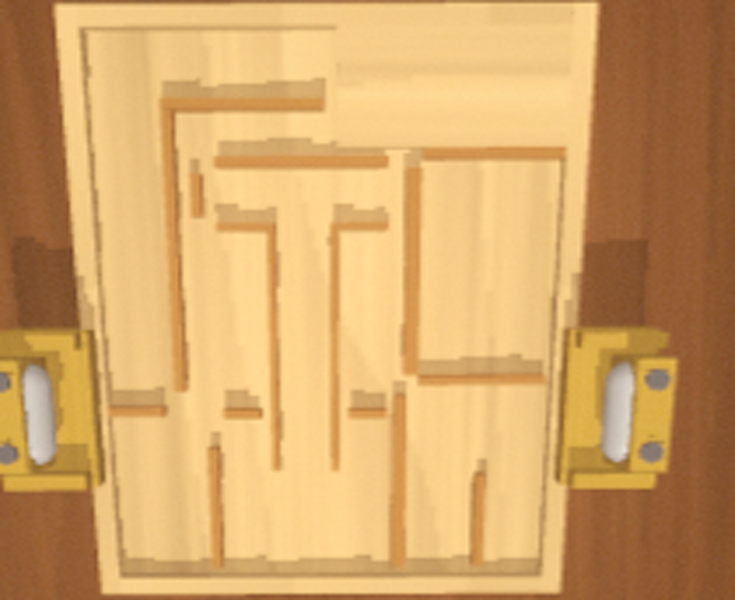

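Run:
```python
from h import *
d=np.load('w6.npz'); f={'camera_matrix':d['K'],'cam_to_world':d['T']}
g=lambda a,b,z=0.014: p2w(f,220+a/3.5,b/3,z)[:2]
C=np.array([g(a,b) for a,b in [(55,4),(598,3),(562,592),(103,593)]])
nom=np.array([(-118,-89),(-118,89),(118,89),(118,-89)])/1000
# fit rigid
A=nom-nom.mean(0);B=C-C.mean(0)
th=np.arctan2((A[:,0]*B[:,1]-A[:,1]*B[:,0]).sum(),(A*B).sum())
R=np.array([[np.cos(th),-np.sin(th)],[np.sin(th),np.cos(th)]]); t=C.mean(0)
print('tray',t,th); print('res mm',(C-(nom@R.T+t))*1000)
np.savez('tray.npz',t=t,th=th)
# rectify
S=3.0
def rect(im,f,t,th,z,fn):
    R=np.array([[np.cos(th),-np.sin(th)],[np.sin(th),np.cos(th)]])
    src=[];dst=[]
    for x,y in [(-.125,-.095),(-.125,.095),(.125,.095),(.125,-.095)]:
        w=R@[x,y]+t; src.append(w2p(f,[*w,z])); dst.append(((y+.095)*1000*S,(x+.125)*1000*S))
    H=cv2.getPerspectiveTransform(np.float32(src),np.float32(dst))
    o=cv2.warpPerspective(im,H,(570,750),flags=cv2.INTER_CUBIC)
    for k in range(-120,121,20):
        yy=int((k/1000+.125)*1000*S); cv2.putText(o,str(k),(0,yy+4),0,.4,(0,255,0),1); cv2.line(o,(28,yy),(34,yy),(0,255,0),1)
    for k in range(-80,81,20):
        xx=int((k/1000+.095)*1000*S); cv2.putText(o,str(k),(xx-8,10),0,.4,(0,255,0),1); cv2.line(o,(xx,12),(xx,18),(0,255,0),1)
    cv2.imwrite(fn,cv2.resize(o,(456,600)) if False else o[:, :])
rect(cv2.imread('pics/w6.png'),f,t,th,0.014,'pics/r6.png')
im=cv2.imread('pics/r6.png'); cv2.imwrite('pics/r6.png',cv2.resize(im,(570,600)))
```

```text
tray [ 0.55684201 -0.0160166 ] 1.509893323119857
res mm [[-0.19695613  0.42509742]
 [ 0.65773676  0.8783793 ]
 [-0.11985241 -0.40563921]
 [-0.34092821 -0.8978375 ]]
```

View pics/r6.png

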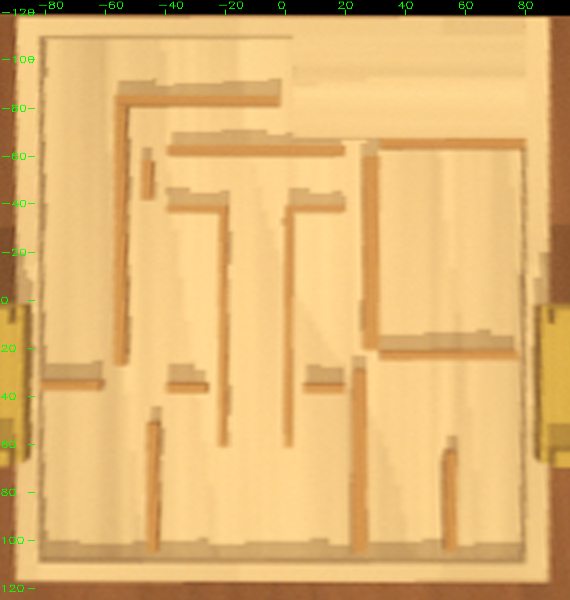

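Run:
```python
from h import *
for i in range(4):
    f=viewer.grab_frame('wrist'); T=f['cam_to_world']; s=readout.get_state()
    print(np.round(T[:3,3],4), np.round(T[:3,2],4), np.round(s['eef_pos'],4), np.round(s['ee_rot'],4))
```

```text
[ 0.5532 -0.032   0.445 ] [-0.0189 -0.3025  0.953 ] [0.5599 0.0493 0.2888] [-3.1408e+00 -1.6000e-03  3.0743e+00]
[ 0.5532 -0.0321  0.4451] [-0.0193 -0.3026  0.9529] [0.56   0.0493 0.2889] [-3.1409e+00 -1.4000e-03  3.0741e+00]
[ 0.5532 -0.0322  0.4452] [-0.0196 -0.3027  0.9529] [0.56   0.0493 0.2891] [-3.141e+00 -1.000e-03  3.074e+00]
[ 0.5532 -0.0322  0.4454] [-0.0199 -0.3028  0.9529] [0.56   0.0494 0.2892] [-3.1412e+00 -8.0000e-04  3.0741e+00]
```

Run:
```python
from h import *
s=readout.get_state(); print(np.round(s['q'],3))
t=grab('top','t7.png')
im=cv2.imread('pics/t7.png'); cv2.imwrite('pics/c7.png',cv2.resize(im[140:310,130:280],None,fx=4,fy=3.5,interpolation=cv2.INTER_CUBIC))
rows([0.483,0.400,0.28],1.57)
```

```text
[ 0.436  0.139 -0.14  -0.    -1.293 -0.504]
tcp [0.5601 0.0496 0.2893] rpy [-3.141e+00 -1.000e-03  3.074e+00] t 13.05 shift cm [10.05 34.44  0.93] turn 1.5042795471557404
  shift in final axes [35.04 -7.74  0.93]
```

View pics/c7.png

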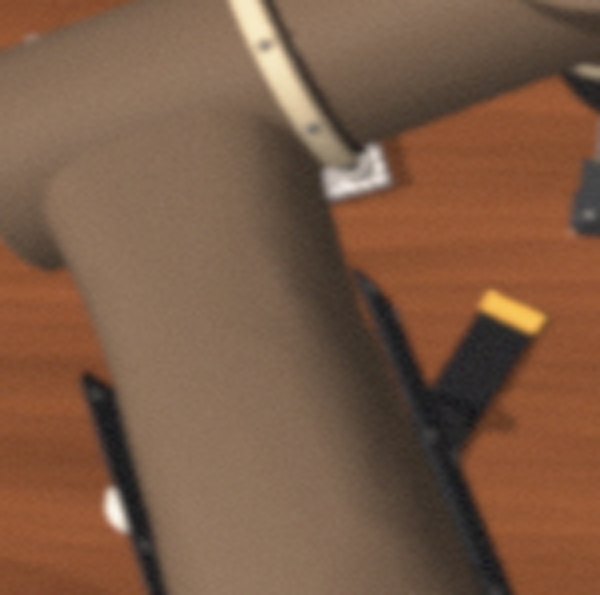

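Emit:
apply_moves(deltas="-0.2 4 0.5 0;-0.2 5.5 0.5 0;-0.2 5.5 0.5 0;-0.2 5.5 0.5 0;-0.2 5.5 0.5 0;-0.2 5.5 0.5 0;0 3.5 0.5 0;0 0 0 0.188;0 0 0 0.188;0 0 0 0.188")

```text
t: 14.3
eef_pos: [0.5954, 0.3986, 0.2541]
ee_rot: [-3.141, -0.0, 2.507]
force: [-1.0, -1.9, 0.0]
width: 0.0877
```

Emit:
apply_moves(deltas="0 0 0 0.188;0 0 0 0.188;0 0 0 0.188;0 0 0 0.188;0 0 0 0.188;0 0 0 0;0 0 0 0")

```text
t: 15.18
eef_pos: [0.5953, 0.3986, 0.2545]
ee_rot: [-3.141, 0.0, 1.58]
force: [-0.8, -1.0, -0.3]
width: 0.0875
```

Run:
```python
from h import *
rows([0.55,0.400,0.25],1.57)
f=grab('wrist','w8.png');np.savez('w8.npz',K=f['camera_matrix'],T=f['cam_to_world'])
```

```text
tcp [0.5953 0.3986 0.2545] rpy [-3.141  0.     1.58 ] t 15.18 shift cm [ 0.18 -4.53  0.45] turn 0.009505486566647292
  shift in final axes [ 0.13 -4.53  0.45]
```

View pics/w8.png

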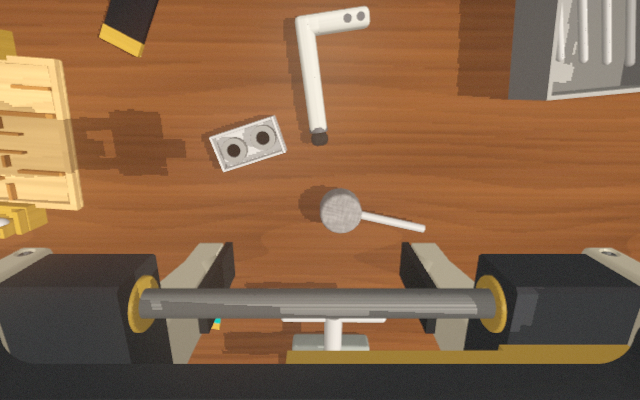

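Run:
```python
from h import *
im=cv2.imread('pics/w8.png')
cv2.imwrite('pics/c8.png',cv2.resize(im[0:190,200:390],None,fx=4,fy=3.1,interpolation=cv2.INTER_CUBIC))
```

```text
(no output)
```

View pics/c8.png

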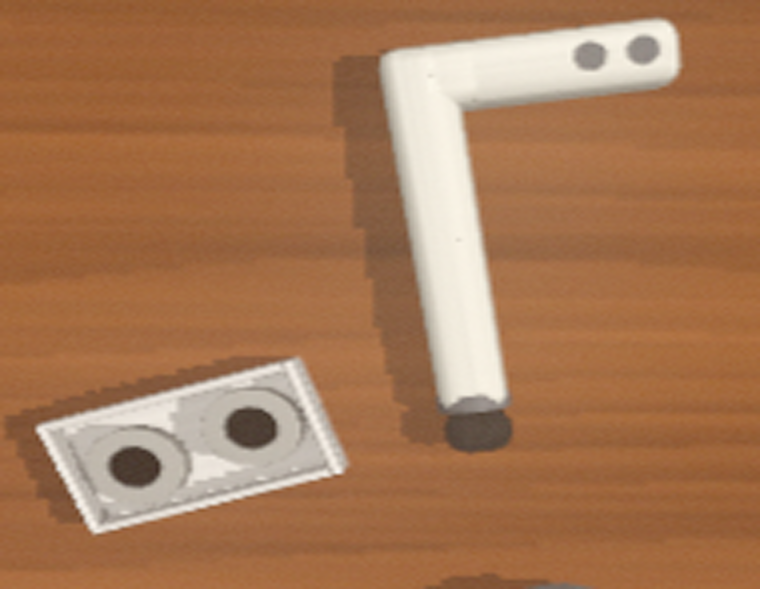

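```bash
cat >> h.py <<'E'
from scipy.optimize import minimize
POLY={
'spur':[(-80,-10),(60,-10),(60,10),(-60,10),(-60,70),(-80,70)],
'claw':[(-52,9),(28,9),(28,-9),(-34,-9),(-34,-27),(-28,-27),(-28,-39),(-52,-39)],
'dish':[(-40,-22),(40,-22),(40,22),(-40,22)],
'keeper':[(-22,-97),(22,-97),(22,97),(-22,97)],
}
def sil(f,poly,pose,z0,z1,box,S):
    x,y,th=pose; c,s=np.cos(th),np.sin(th)
    P=np.array(poly)/1000.; W=np.c_[x+c*P[:,0]-s*P[:,1], y+s*P[:,0]+c*P[:,1]]
    u0,v0,u1,v1=box; m=np.zeros(((v1-v0)*S,(u1-u0)*S),np.uint8)
    for z in np.linspace(z0,z1,7):
        q=np.array([w2p(f,[a,b,z]) for a,b in W])
        q=(q+0.5-[u0,v0])*S-0.5
        cv2.fillPoly(m,[np.round(q*16).astype(np.int32)],255,shift=4)
    return m
def satmask(im,thr=70,box=None):
    hsv=cv2.cvtColor(im,cv2.COLOR_BGR2HSV); return (hsv[...,1]<thr).astype(np.uint8)*255
def fit(f,mask,name,pose0,z0=0.,z1=.02,pad=25,S=3,show=None,im=None,verts=None):
    poly=POLY[name]
    # box
    m0=sil(f,poly,pose0,z0,z1,(0,0,640,400),1); v,u=np.nonzero(m0)
    box=(max(u.min()-pad,0),max(v.min()-pad,0),min(u.max()+pad,640),min(v.max()+pad,400))
    tgt=cv2.resize(mask[box[1]:box[3],box[0]:box[2]],None,fx=S,fy=S,interpolation=cv2.INTER_LINEAR)>127
    def cost(p):
        m=sil(f,poly,p,z0,z1,box,S)>0
        return 1-(m&tgt).sum()/max(1,(m|tgt).sum())
    best=None
    for dth in (0,0.08,-0.08):
        p0=np.array(pose0)+[0,0,dth]
        simp=np.array([p0,p0+[.006,0,0],p0+[0,.006,0],p0+[0,0,.06]])
        r=minimize(cost,p0,method='Nelder-Mead',options=dict(initial_simplex=simp,xatol=1e-5,fatol=1e-5,maxiter=200))
        if best is None or r.fun<best.fun: best=r
    if show is not None:
        m=sil(f,poly,best.x,z0,z1,box,S)
        o=cv2.resize(im[box[1]:box[3],box[0]:box[2]],None,fx=S,fy=S,interpolation=cv2.INTER_CUBIC)
        cs,_=cv2.findContours(m,cv2.RETR_LIST,cv2.CHAIN_APPROX_NONE); cv2.drawContours(o,cs,-1,(0,255,0),1)
        cs,_=cv2.findContours(tgt.astype(np.uint8)*255,cv2.RETR_LIST,cv2.CHAIN_APPROX_NONE); cv2.drawContours(o,cs,-1,(255,0,255),1)
        cv2.imwrite('pics/'+show,o)
    return best.x,best.fun
def biggest(mask,u,v):
    n,l,st,c=cv2.connectedComponentsWithStats(mask)
    k=l[v,u]; return (l==k).astype(np.uint8)*255
E
python3 - <<'E'
from h import *
d=np.load('w8.npz'); f={'camera_matrix':d['K'],'cam_to_world':d['T']}
im=cv2.imread('pics/w8.png')
# sat stats
hsv=cv2.cvtColor(im,cv2.COLOR_BGR2HSV)
print('wood',hsv[80,400],'shadow',hsv[60,293],'spur',hsv[80,312],'foot',hsv[138,319],'dish',hsv[140,215],hsv[146,248])
m=satmask(im,100)
print(p2w(f,313,60,.02), p2w(f,248,144,.02))
ms=biggest(m,312,80)
a=p2w(f,303,25,.02);b=p2w(f,319,138,.02); th=np.arctan2(*(b-a)[[1,0]]); 
p0=[*(a+(b-a)*0.5)[:2],th]
x,c=fit(f,ms,'spur',p0,show='f1.png',im=im); print('spur',np.round(x,4),c)
md=biggest(m,211,140); 
q0=p2w(f,248,144,.02)
x,c=fit(f,md,'dish',[q0[0],q0[1],np.pi/2+0.25-0.0],show='f2.png',im=im); print('dish',np.round(x,4),c)
E
```

```text
wood [ 12 160 155] shadow [ 12 123 133] spur [ 21  20 243] foot [13 71 97] dish [ 17  22 187] [ 15  18 227]
[0.47595372 0.39445731 0.02      ] [0.5675503  0.31890668 0.02      ]
spur [0.5107 0.3949 0.1481] 0.0696184590963207
dish [0.568  0.3176 1.8886] 0.018220013735708807
```

Run:
```python
import cv2,numpy as np
a=cv2.imread('pics/f1.png');b=cv2.imread('pics/f2.png')
h=max(a.shape[0],b.shape[0]); 
o=np.zeros((h,a.shape[1]+b.shape[1],3),np.uint8); o[:a.shape[0],:a.shape[1]]=a;o[:b.shape[0],a.shape[1]:]=b
cv2.imwrite('pics/f12.png',o);print(o.shape)
```

```text
(495, 771, 3)
```

View pics/f12.png

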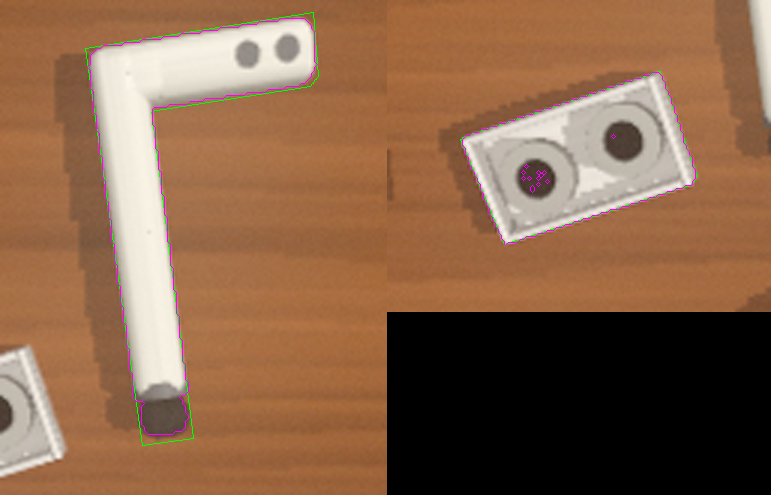

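Run:
```python
from h import *
rows([0.4909,0.3920,0.08],1.719)
```

```text
tcp [0.5952 0.3987 0.2545] rpy [-3.141  0.     1.579] t 15.22 shift cm [ -0.59 -10.44  17.45] turn -0.14015317863035026
  shift in final axes [  0.88 -10.42  17.45]
```

Emit:
apply_moves(deltas="0 0 0 -0.14;0.3 -3.4 4 0;0.3 -3.5 4 0;0.28 -3.5 4 0;0 0 3.5 0;0 0 2 0;0 0 0 0;0 0 0 0", gripper=-0.1)

```text
t: 16.23
eef_pos: [0.4915, 0.3931, 0.0806]
ee_rot: [3.141, -0.001, 1.717]
force: [-0.2, 0.3, -0.7]
width: 0.0485
```

Run:
```python
from h import *
rows([0.4909,0.3920,0.0105],1.719)
f=grab('wrist','w9.png')
```

```text
tcp [0.4915 0.3931 0.0806] rpy [ 3.141e+00 -1.000e-03  1.717e+00] t 16.23 shift cm [-0.1  -0.08  7.01] turn -0.002212907668489361
  shift in final axes [-0.1  -0.08  7.01]
```

View pics/w9.png

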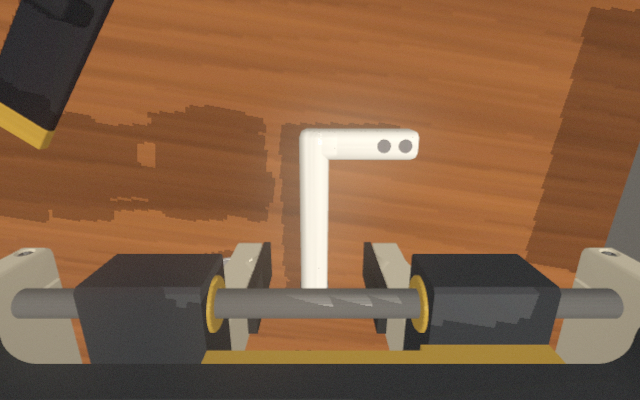

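Emit:
apply_moves(deltas="-0.1 0 2.5 0;0 0 2.5 0;0 0 1.5 0;0 0 0.5 0;0 0 0 0")

```text
t: 16.9
eef_pos: [0.4914, 0.3918, 0.0101]
ee_rot: [3.141, -0.0, 1.716]
force: [0.2, -0.4, 0.4]
width: 0.0476
```

Emit:
apply_moves(deltas="0 0 0 0;0 0 0 0;0 0 0 0;0 0 0 0", gripper=1, squeeze=45)

```text
t: 17.4
eef_pos: [0.4912, 0.3916, 0.01]
ee_rot: [3.141, -0.0, 1.716]
force: [0.5, -0.8, 1.8]
width: 0.0192
```

Emit:
apply_moves(deltas="0 0 -0.5 0;0 0 -1.5 0;0 0 -2 0;0 0 -2 0;0 0 0 0")

```text
t: 18.02
eef_pos: [0.492, 0.3927, 0.0721]
ee_rot: [3.139, -0.003, 1.716]
force: [0.1, 0.6, -1.6]
width: 0.0193
```

```bash
cat >> h.py <<'E'
def R2(th): return np.array([[np.cos(th),-np.sin(th)],[np.sin(th),np.cos(th)]])
def intool(pose,st=None):
    """part pose in the tool: returns (tool x mm, tool y mm, yaw diff (part x yaw) - (tool y yaw))"""
    st=st or readout.get_state(); p=st['eef_pos']; y=st['ee_rot'][2]
    R=np.array([[np.cos(y),np.sin(y)],[np.sin(y),-np.cos(y)]])
    d=R.T@(np.array(pose[:2])-p[:2]); dy=(pose[2]-(y-np.pi/2)+np.pi)%(2*np.pi)-np.pi
    return d*1000,dy
E
python3 - <<'E'
from h import *
st=readout.get_state(); f=grab('wrist','w10.png'); st=readout.get_state()
rows([0.5568-0.048*np.cos(1.5099)+.0685*np.sin(1.5099), -0.016-.048*np.sin(1.5099)-.0685*np.cos(1.5099),0.07],3.081)
im=cv2.imread('pics/w10.png'); m=satmask(im,100)
m[238:]=0
print(intool([0.5107,.3949,.148]))
np.savez('w10.npz',K=f['camera_matrix'],T=f['cam_to_world'])
E
```

```text
tcp [0.4913 0.3921 0.0707] rpy [ 3.140e+00 -2.000e-03  1.716e+00] t 18.07 shift cm [-47.42   6.32   0.07] turn -1.3654821874025043
  shift in final axes [-15.85 -45.14   0.07]
(array([ 0.02687295, 19.5752452 ]), np.float64(0.0032785141974005505))
```

View pics/w10.png

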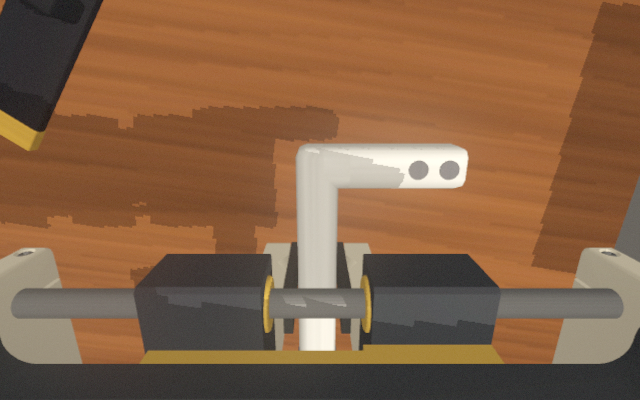

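Run:
```python
from h import *
d=np.load('w10.npz'); f={'camera_matrix':d['K'],'cam_to_world':d['T']}
st=readout.get_state(); y=st['ee_rot'][2]; p=st['eef_pos']
R=np.array([[np.cos(y),np.sin(y)],[np.sin(y),-np.cos(y)]])
for off in [(0,.0196),(0,.0176),(.002,.0196)]:
    mid=p[:2]+R@off; th=y-np.pi/2
    for P in [(-.08,-.01),(-.08,.07),(-.06,.07),(-.06,.01)]:
        w=R2(th)@P+mid
        print(off,P,np.round(w2p(f,[*w,p[2]+.0095]),1))
```

```text
(0, 0.0196) (-0.08, -0.01) [290.8 147.7]
(0, 0.0196) (-0.08, 0.07) [470.5 147.7]
(0, 0.0196) (-0.06, 0.07) [464.3 190.8]
(0, 0.0196) (-0.06, 0.01) [335.  190.9]
(0, 0.0176) (-0.08, -0.01) [290.7 143.2]
(0, 0.0176) (-0.08, 0.07) [471.1 143.2]
(0, 0.0176) (-0.06, 0.07) [464.9 186.7]
(0, 0.0176) (-0.06, 0.01) [335.1 186.7]
(0.002, 0.0196) (-0.08, -0.01) [295.3 147.7]
(0.002, 0.0196) (-0.08, 0.07) [475.  147.7]
(0.002, 0.0196) (-0.06, 0.07) [468.7 190.8]
(0.002, 0.0196) (-0.06, 0.01) [339.3 190.9]
```

```bash
cat >> h.py <<'E'
TR=np.array([0.559,-0.0162]); TH=1.5099
def tray2w(x,y): return TR+R2(TH)@np.array([x,y])/1000.
E
python3 - <<'E'
from h import *
w=tray2w(-47,-68.7); print(w); rows([*w,0.085],3.081)
E
```

```text
[ 0.6247123  -0.06729387]
tcp [0.4913 0.3921 0.0707] rpy [ 3.140e+00 -2.000e-03  1.716e+00] t 18.07 shift cm [-47.38   6.57  -1.43] turn -1.3654821874025043
  shift in final axes [-16.1  -45.04  -1.43]
```

Emit:
apply_moves(deltas="-2.5 0.4 -0.7 0;-4 0.6 -0.7 0;-5 0.7 0 0;-5 0.7 0 0;-5 0.7 0 0;-5 0.7 0 0;-5 0.7 0 0;-5 0.7 0 0;-5 0.7 0 0;-4 0.6 0 0")

```text
t: 19.32
eef_pos: [0.6204, -0.0522, 0.083]
ee_rot: [-3.14, 0.0, 1.714]
force: [0.7, 0.3, -2.0]
width: 0.0199
```

Emit:
apply_moves(deltas="-1.8 0 0 -0.16;0 0 0 -0.175;0 0 0 -0.175;0 0 0 -0.175;0 0 0 -0.175;0 0 0 -0.175;0 0 0 -0.175;0 0 0 -0.155;0 0 0 0;0 0 0 0")

```text
t: 20.58
eef_pos: [0.6232, -0.0676, 0.0833]
ee_rot: [-3.141, -0.001, 3.077]
force: [-0.4, 0.1, -1.8]
width: 0.0195
```

Run:
```python
from h import *
w=tray2w(-47,-68.7); print(w); rows([*w,0.05],3.081)
f=grab('wrist','w11.png')
```

```text
[ 0.6247123  -0.06729387]
tcp [ 0.6232 -0.0676  0.0833] rpy [-3.141e+00 -1.000e-03  3.077e+00] t 20.57 shift cm [-0.15  0.04  3.33] turn -0.004218383471054299
  shift in final axes [-0.15  0.04  3.33]
```

View pics/w11.png

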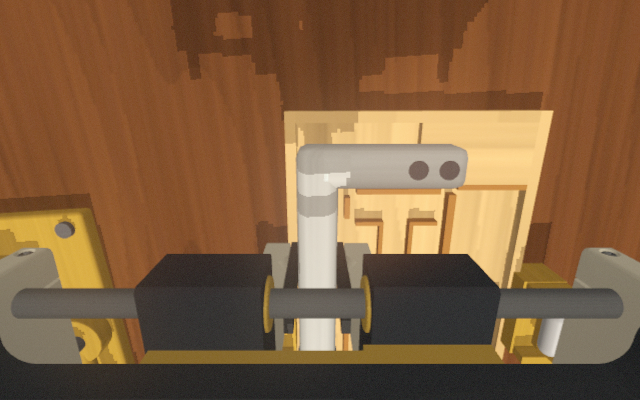

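Emit:
apply_moves(deltas="-0.15 0 2 0;0 0 2 0;0 0 0.8 0;0 0 0 0;0 0 0 0")

```text
t: 21.25
eef_pos: [0.6257, -0.0671, 0.0364]
ee_rot: [3.141, 0.001, 3.08]
force: [-0.7, 0.1, -2.5]
width: 0.0195
```

Run:
```python
from h import *
w=tray2w(-47,-68.7); rows([*w,0.018],3.081)
f=grab('wrist','w12.png'); np.savez('w12.npz',K=f['camera_matrix'],T=f['cam_to_world'])
im=cv2.imread('pics/w12.png');cv2.imwrite('pics/c12.png',cv2.resize(im[40:245,250:560],None,fx=2.5,fy=2.5,interpolation=cv2.INTER_CUBIC))
```

```text
tcp [ 0.6257 -0.0671  0.0364] rpy [3.141e+00 1.000e-03 3.080e+00] t 21.25 shift cm [ 0.1  -0.02  1.84] turn -0.0005596348714971278
  shift in final axes [ 0.1  -0.02  1.84]
```

View pics/c12.png

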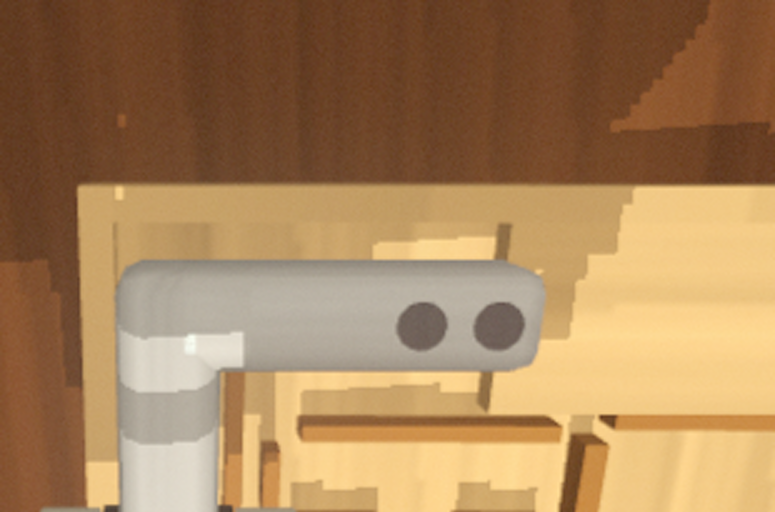

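Run:
```python
from h import *
d=np.load('w12.npz'); f={'camera_matrix':d['K'],'cam_to_world':d['T']}
g=lambda a,b,z: R2(TH).T@(p2w(f,250+a/2.5,40+b/2.5,z)[:2]-TR)*1000
print('rim outer corner',g(79,185,.014)); print('rim outer top right',g(700,184,.014))
print('rim inner left',g(116,230,.014),g(117,255,.014)); print('rim inner top',g(300,222,.014))
print('rim outer left low',g(88,470,.014))
print('filler L',g(511,225,.014),g(491,408,.014), g(498,225,.006))
print('rib right of leg: left/right', g(226,450,.014), g(243,450,.014))
print('key top rib',g(300,420,.014),g(560,430,.014))
for z in (.036,.041):
  print('spur left',g(120,480,z),'right',g(217,480,z),'short top',g(330,262,z),'short bot',g(330,370,z),'end',g(543,310,z),'corner', g(120,290,z))
st=readout.get_state(); print('tcp in tray',R2(TH).T@(st['eef_pos'][:2]-TR)*1000)
```

```text
rim outer corner [-118.79269745  -86.70903019]
rim outer top right [-118.99434729   42.5242839 ]
rim inner left [-109.55526315  -79.1713446 ] [-104.29280425  -79.05628294]
rim inner top [-111.22197319  -40.30140399]
rim outer left low [-54.74861478 -86.68939159]
filler L [-110.60262897    4.28071726] [-69.91770333   4.87198325] [-109.79372259    4.65308025]
rib right of leg: left/right [-59.72606086 -54.81215717] [-59.72817204 -50.90423536]
key top rib [-67.02831497 -38.15710645] [-64.64552401  21.21591657]
spur left [-61.65156662 -77.93118786] right [-61.66361103 -58.14030247] short top [-105.99212551  -37.73118954] short bot [-84.95388191 -36.47977977] end [-96.8596138    3.48745317] corner [-100.69033952  -77.25664967]
spur left [-63.78975469 -77.61678335] right [-63.80141482 -58.45733307] short top [-106.71561256  -38.69938002] short bot [-86.34860147 -37.48789692] end [-97.87447682   1.20416748] corner [-101.58298191  -76.96376653]
tcp in tray [-46.7708797  -69.74127833]
```

Emit:
apply_moves(deltas="0.1 -0.22 0.5 0;0 0 0 0;0 0 0 0")

```text
t: 21.68
eef_pos: [0.624, -0.0694, 0.0307]
ee_rot: [-3.142, -0.0, 3.081]
force: [0.2, -0.0, -1.4]
width: 0.0195
```

Run:
```python
from h import *
w=tray2w(-47,-68.7); rows([*w,0.018],3.081)
f=grab('wrist','w13.png'); np.savez('w13.npz',K=f['camera_matrix'],T=f['cam_to_world'])
im=cv2.imread('pics/w13.png');cv2.imwrite('pics/c13.png',cv2.resize(im[60:245,270:490],None,fx=3.5,fy=3.2,interpolation=cv2.INTER_CUBIC))
st=readout.get_state(); print('tcp in tray',R2(TH).T@(st['eef_pos'][:2]-TR)*1000)
```

```text
tcp [ 0.624  -0.0694  0.0307] rpy [-3.142 -0.     3.081] t 21.68 shift cm [-0.06  0.21  1.27] turn -0.00048174042408266615
  shift in final axes [-0.06  0.21  1.27]
tcp in tray [-49.07108046 -68.20913204]
```

View pics/c13.png

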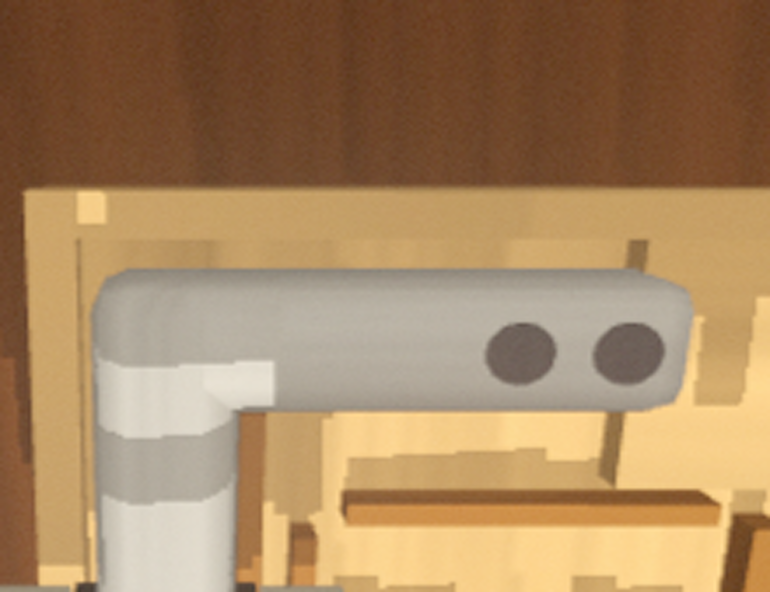

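Run:
```python
from h import *
d=np.load('w13.npz'); f={'camera_matrix':d['K'],'cam_to_world':d['T']}
g=lambda a,b,z: np.round(R2(TH).T@(p2w(f,270+a/3.5,60+b/3.2,z)[:2]-TR)*1000,1)
print('rim outer corner',g(25,189,.014),g(36,560,.014)); 
print('rim inner left',g(79,245,.014),g(87,500,.014)); print('rim inner top',g(300,240,.014))
print('filler L',g(647,242,.014),g(616,487,.014))
print('rib', g(240,500,.014), g(263,500,.014))
print('key top rib',g(345,492,.014),g(718,507,.014))
z0=.0205
print('spur left',g(99,570,z0+.012),'right',g(236,570,z0+.012),'short top',g(330,269,z0+.005),g(330,269,z0+.01),'short bot',g(330,410,z0+.017),'end',g(692,310,z0+.012))
```

```text
rim outer corner [-119.   -86.9] [-55.2 -87.4]
rim inner left [-110.2  -79.2] [-66.5 -78.9]
rim inner top [-111.   -46.8]
filler L [-110.7    4.2] [-68.9   4.6]
rib [-66.5 -54.7] [-66.5 -51.1]
key top rib [-68.  -38.2] [-65.2  21.2]
spur left [-61.6 -76.1] right [-61.6 -56.3] short top [-108.   -43.8] [-108.7  -44.5] short bot [-89.2 -44.6] end [-103.     3.8]
```

Emit:
apply_moves(deltas="-0.06 0 0.4 0;0 0 0.4 0;0 0 0.3 0;0 0 0 0")

```text
t: 22.22
eef_pos: [0.6243, -0.0694, 0.0192]
ee_rot: [-3.141, -0.001, 3.08]
force: [0.5, 1.5, -1.5]
width: 0.0196
```

Emit:
apply_moves(deltas="0 0 0.2 0;0 0 0.1 0;0 0 0 0")

```text
t: 22.6
eef_pos: [0.6246, -0.0694, 0.0166]
ee_rot: [-3.142, -0.0, 3.081]
force: [-0.4, -0.1, -2.0]
width: 0.0194
```

Emit:
apply_moves(deltas="0 0 0.06 0;0 0 0 0")

```text
t: 22.85
eef_pos: [0.6246, -0.0694, 0.0161]
ee_rot: [3.142, -0.0, 3.081]
force: [0.1, -0.2, -2.0]
width: 0.0196
```

Emit:
apply_moves(deltas="0 0 0 0;0 0 0 0;0 0 0 0", gripper=0.4)

```text
t: 23.22
eef_pos: [0.6248, -0.0693, 0.0163]
ee_rot: [3.142, 0.0, 3.081]
force: [0.2, 0.7, 0.5]
width: 0.0261
```

Emit:
apply_moves(deltas="0 0 -1 0;0 0 -2 0;0 0 -4 0;0 3 -5 0;0 4 -5 0;0 4 -5 0;0 1 -3 0;0 0 0 0;0 0 0 0")

```text
t: 24.35
eef_pos: [0.6313, 0.0485, 0.2636]
ee_rot: [3.141, -0.0, 3.081]
force: [-0.1, 0.0, -0.9]
width: 0.026
```

Run:
```python
from h import *
rows()
f=grab('wrist','w14.png'); np.savez('w14.npz',K=f['camera_matrix'],T=f['cam_to_world'])
```

```text
tcp [0.6313 0.0485 0.2636] rpy [ 3.141 -0.     3.081] t 24.35 shift cm [] turn None
```

View pics/w14.png

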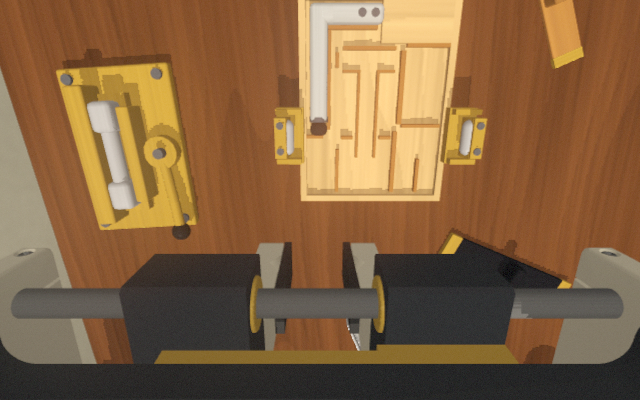

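Run:
```python
from h import *
im=cv2.imread('pics/w14.png');cv2.imwrite('pics/c14.png',cv2.resize(im[0:200,290:470],None,fx=4,fy=3,interpolation=cv2.INTER_CUBIC))
```

```text
(no output)
```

View pics/c14.png

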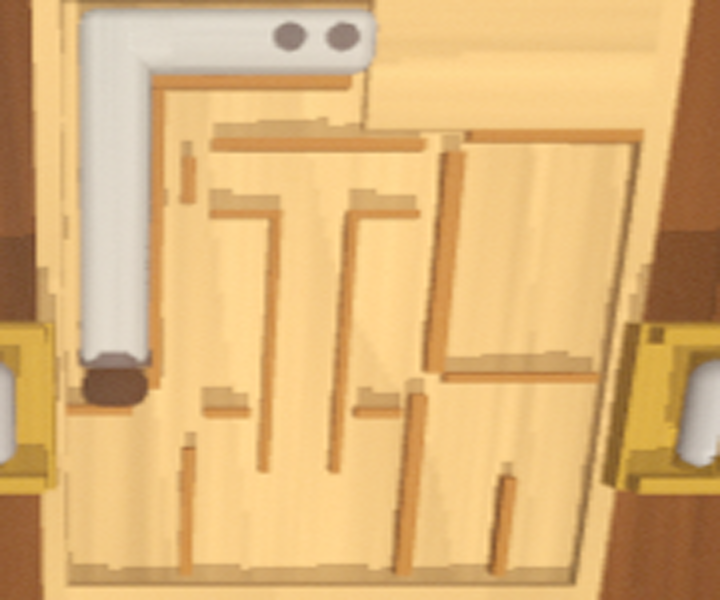

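Run:
```python
from h import *
rows([0.55,0.368,0.22],3.46)
```

```text
tcp [0.6312 0.0481 0.263 ] rpy [-3.141e+00 -1.000e-03  3.080e+00] t 24.4 shift cm [10.06 31.43  4.3 ] turn -0.37978865040581766
  shift in final axes [-2.3  32.92  4.3 ]
```

Emit:
apply_moves(deltas="1.2 3 0.5 0;1.8 5.6 0.5 0;1.8 5.6 0.5 0;1.8 5.6 0.5 0;1.8 5.6 0.5 0;1.6 5.6 0.8 0;0 0.4 1 -0.19;0 0 0 -0.19;0 0 0 0;0 0 0 0", gripper=-1)

```text
out of range: row 7 has -0.19, outside -0.188 to 0.188
```

Run:
```python
from h import *
rows([0.55,0.368,0.22],3.46)
```

```text
tcp [0.6312 0.0481 0.263 ] rpy [-3.141e+00 -1.000e-03  3.080e+00] t 24.4 shift cm [10.06 31.43  4.3 ] turn -0.37978865040581766
  shift in final axes [-2.3  32.92  4.3 ]
```

Emit:
apply_moves(deltas="1.2 3 0.5 0;1.8 5.6 0.5 0;1.8 5.6 0.5 0;1.8 5.6 0.5 0;1.8 5.6 0.5 -0.1;1.2 5.6 0.8 -0.14;-0.6 0.4 1 -0.14;0 0 0 0;0 0 0 0", gripper=-1)

```text
t: 25.52
eef_pos: [0.5547, 0.3666, 0.2204]
ee_rot: [-3.141, -0.001, -2.827]
force: [0.2, -0.3, 1.1]
width: 0.0875
```

Run:
```python
from h import *
rows([0.55,0.368,0.22],3.46)
f=grab('wrist','w15.png');np.savez('w15.npz',K=f['camera_matrix'],T=f['cam_to_world'])
im=cv2.imread('pics/w15.png')
m=satmask(im,100); p=w2p(f,[.568,.3165,.02]); print(p)
q=np.array(w2p(f,[.568,.3165,.0])).astype(int)
n,l,st,c=cv2.connectedComponentsWithStats(m); print([ (s.tolist(),cc.round()) for s,cc in zip(st,c) if s[4]>300])
```

```text
tcp [0.5547 0.3666 0.2204] rpy [-3.141e+00 -1.000e-03 -2.827e+00] t 25.52 shift cm [0.4  0.28 0.04] turn -0.003533122332324723
  shift in final axes [0.4  0.28 0.04]
(np.float64(318.56781179120014), np.float64(124.01722802514483))
[([0, 0, 640, 364, 163857], array([330., 152.])), ([455, 18, 122, 142, 6728], array([516.,  89.])), ([0, 68, 95, 159, 7736], array([ 41., 138.])), ([296, 84, 44, 78, 3315], array([318., 122.])), ([0, 173, 640, 227, 74285], array([307., 324.]))]
```

View pics/w15.png

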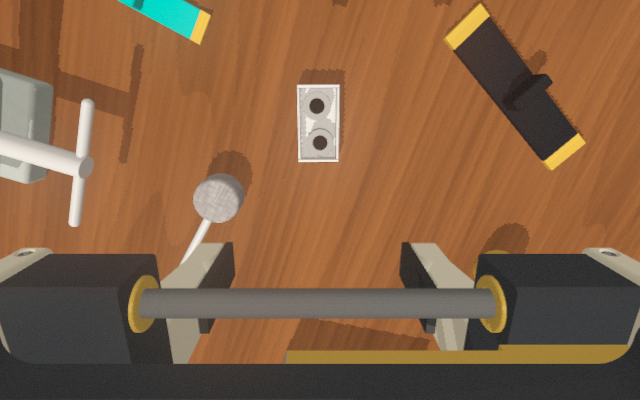

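Run:
```python
from h import *
d=np.load('w15.npz'); f={'camera_matrix':d['K'],'cam_to_world':d['T']}
im=cv2.imread('pics/w15.png'); m=biggest(satmask(im,100),299,100)
m=cv2.morphologyEx(m,cv2.MORPH_CLOSE,np.ones((15,15),np.uint8))
x,c=fit(f,m,'dish',[.568,.3165,1.889],show='f3.png',im=im,S=4); print('dish',np.round(x,4),c)
y=x[2]+np.pi/2; xt=np.array([np.cos(y),np.sin(y)])
true=x[:2]-0.0021*xt; print('corrected',true)
rows([*true,0.08],y)
```

```text
dish [0.5687 0.3167 1.8883] 0.014961660744342575
corrected [0.57065073 0.31733836]
tcp [0.5548 0.3666 0.2208] rpy [-3.141 -0.    -2.826] t 25.57 shift cm [ 0.02 -5.17 14.08] turn -0.0022744884226195694
  shift in final axes [ 0.03 -5.17 14.08]
```

View pics/f3.png

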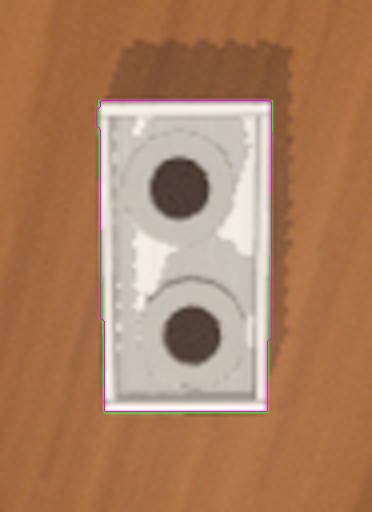

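Emit:
apply_moves(deltas="0 -2.6 3 0;0 -2.6 3.5 0;0 0 4 0;0 0 3.5 0;0 0 0 0;0 0 0 0", gripper=-0.4)

```text
t: 26.32
eef_pos: [0.5719, 0.3185, 0.0825]
ee_rot: [3.141, 0.002, -2.824]
force: [-0.1, -0.5, 0.2]
width: 0.061
```

Run:
```python
from h import *
rows([.5707,.3173,0.0105],1.8883+np.pi/2)
f=grab('wrist','w16.png')
```

```text
tcp [0.5719 0.3185 0.0825] rpy [ 3.141e+00  2.000e-03 -2.824e+00] t 26.32 shift cm [ 0.15 -0.07  7.2 ] turn 0.0005762588598337004
  shift in final axes [ 0.15 -0.07  7.2 ]
```

View pics/w16.png

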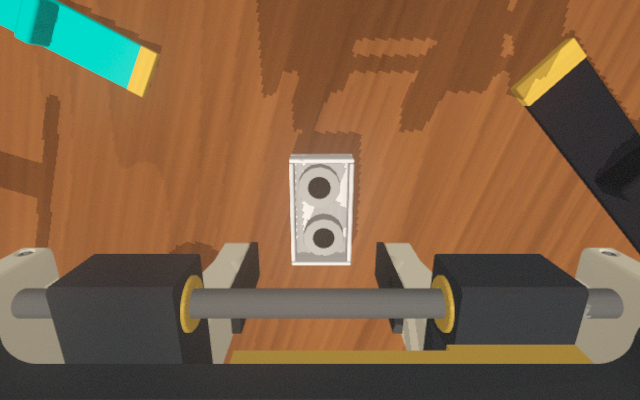

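Emit:
apply_moves(deltas="0.1 -0.05 2.5 0;0 0 2.5 0;0 0 1.5 0;0 0 0.65 0;0 0 0 0;0 0 0 0")

```text
t: 27.12
eef_pos: [0.5705, 0.318, 0.0101]
ee_rot: [3.141, 0.001, -2.822]
force: [-0.7, -0.6, -0.7]
width: 0.0615
```

Run:
```python
from h import *
rows([.5707,.3173,0.0105],1.8883+np.pi/2)
f=grab('wrist','w17.png')
```

```text
tcp [0.5705 0.318  0.0101] rpy [ 3.141e+00  1.000e-03 -2.822e+00] t 27.12 shift cm [ 0.   -0.07 -0.04] turn 0.0016778621555584294
  shift in final axes [ 0.   -0.07 -0.04]
```

View pics/w17.png

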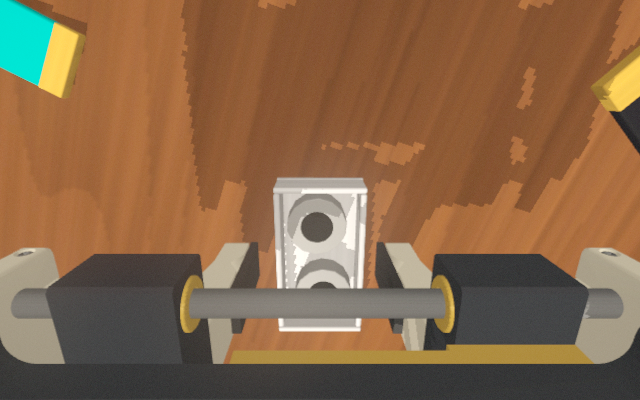

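Emit:
apply_moves(deltas="0 0 0 0;0 0 0 0;0 0 0 0;0 0 0 0", gripper=1, squeeze=35)

```text
t: 27.68
eef_pos: [0.57, 0.3175, 0.0094]
ee_rot: [-3.142, 0.0, -2.822]
force: [-0.8, 0.7, 3.2]
width: 0.0434
```

Emit:
apply_moves(deltas="0 0 -0.5 0;0 0 -1 0;0 0 -1.2 0;0 0 -0.8 0;0 0 0 0;0 0 0 0")

```text
t: 28.42
eef_pos: [0.5698, 0.3174, 0.044]
ee_rot: [3.142, -0.0, -2.823]
force: [0.2, -0.7, -2.4]
width: 0.0438
```

Run:
```python
from h import *
w=tray2w(-19,54); rows([*w,0.045],3.081)
f=grab('wrist','w18.png');np.savez('w18.npz',K=f['camera_matrix'],T=f['cam_to_world'])
```

```text
tcp [0.5698 0.3174 0.044 ] rpy [ 3.142 -0.    -2.823] t 28.43 shift cm [ 17.2 -31.1  -0.1] turn 0.37944976069895553
  shift in final axes [  4.46 -35.26  -0.1 ]
```

View pics/w18.png

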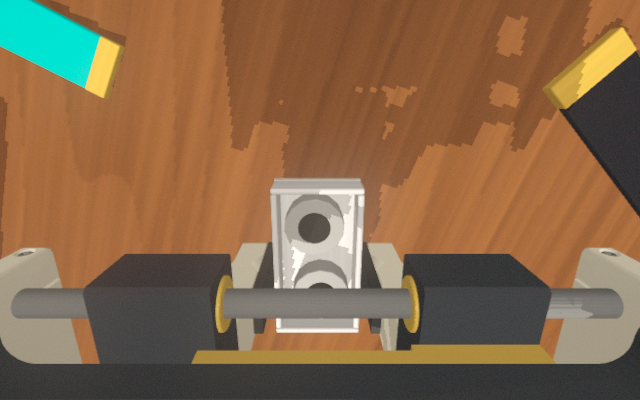

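Emit:
apply_moves(deltas="0.8 -1.5 -1 0;1.6 -3 -1 0;2 -3.6 -0.7 0;2 -3.6 0 0.05;2 -3.6 0 0.06;2 -3.6 0 0.06;1.5 -3.6 0 0.06;1 -3.6 0 0.06;0.5 -3 0 0.06;0.2 -1.5 0 0.03")

```text
t: 29.72
eef_pos: [0.5005, -0.0145, 0.0715]
ee_rot: [3.142, 0.0, 3.078]
force: [1.4, 0.3, -1.8]
width: 0.0436
```

Run:
```python
from h import *
w=tray2w(-21,55.5); rows([*w,0.072],3.081)
```

```text
tcp [ 0.5005 -0.0145  0.0715] rpy [3.142 0.    3.078] t 29.73 shift cm [-0.31 -1.91 -0.05] turn -0.0031586552509148547
  shift in final axes [-0.3  -1.91 -0.05]
```

Emit:
apply_moves(deltas="-0.3 -1 0 0;0 -0.9 0 0;0 0 1.5 0;0 0 1.5 0;0 0 0.5 0;0 0 0 0;0 0 0 0")

```text
t: 30.6
eef_pos: [0.5034, -0.0316, 0.0363]
ee_rot: [3.142, 0.0, 3.081]
force: [-0.1, 0.4, -2.2]
width: 0.0439
```

Run:
```python
from h import *
w=tray2w(-21,55.5); rows([*w,0.03],3.081)
f=grab('wrist','w19.png');np.savez('w19.npz',K=f['camera_matrix'],T=f['cam_to_world'])
im=cv2.imread('pics/w19.png');cv2.imwrite('pics/c19.png',cv2.resize(im[40:260,150:420],None,fx=2.8,fy=2.7,interpolation=cv2.INTER_CUBIC))
```

```text
tcp [ 0.5034 -0.0316  0.0363] rpy [3.142 0.    3.081] t 30.6 shift cm [ 0.09 -0.22  0.63] turn 5.1947971574595186e-05
  shift in final axes [ 0.09 -0.22  0.63]
```

View pics/c19.png

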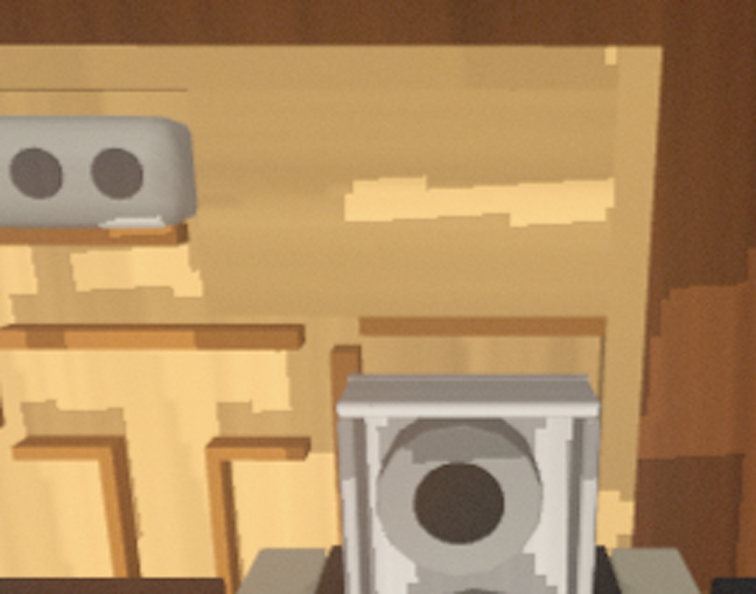

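Run:
```python
from h import *
d=np.load('w19.npz'); f={'camera_matrix':d['K'],'cam_to_world':d['T']}
g=lambda a,b,z: np.round(R2(TH).T@(p2w(f,150+a/2.8,40+b/2.7,z)[:2]-TR)*1000,1)
print('rim outer',g(662,46,.014),g(636,540,.014),'rim in right',g(605,340,.014),g(602,370,.014))
print('top rib',g(480,318,.014),g(480,334,.014),'left rib',g(333,360,.014),g(361,360,.014))
zb=.0266
print('dish bottom front',g(347,376,zb),g(590,376,zb),'top front',g(338,405,zb+.02),g(600,405,zb+.02))
st=readout.get_state(); print('tcp in tray',R2(TH).T@(st['eef_pos'][:2]-TR)*1000)
```

```text
rim outer [-118.2   90.4] [-19.2  91.3] rim in right [-63.3  82.8] [-57.1  82.5]
top rib [-67.8  58.4] [-64.6  58.4] left rib [-59.2  29.6] [-59.2  35.1]
dish bottom front [-59.   33.9] [-59.   78.5] top front [-59.   34.9] [-59.   77.6]
tcp in tray [-18.77969379  54.50685144]
```

Emit:
apply_moves(deltas="0.18 -0.26 0.3 0;0 0 0.3 0;0 0 0 0;0 0 0 0")

```text
t: 31.15
eef_pos: [0.5012, -0.0343, 0.0302]
ee_rot: [-3.142, 0.0, 3.081]
force: [0.1, 0.6, -2.1]
width: 0.0434
```

Run:
```python
from h import *
w=tray2w(-21,55.5); rows([*w,0.03],3.081)
f=grab('wrist','w20.png');np.savez('w20.npz',K=f['camera_matrix'],T=f['cam_to_world'])
im=cv2.imread('pics/w20.png');cv2.imwrite('pics/c20.png',cv2.resize(im[120:260,250:400],None,fx=5,fy=4,interpolation=cv2.INTER_CUBIC))
st=readout.get_state(); print('tcp in tray',R2(TH).T@(st['eef_pos'][:2]-TR)*1000)
```

```text
tcp [ 0.5012 -0.0343  0.0302] rpy [-3.142  0.     3.081] t 31.15 shift cm [-0.11  0.06  0.02] turn -0.000334361233177205
  shift in final axes [-0.11  0.06  0.02]
tcp in tray [-21.59249006  56.54844098]
```

View pics/c20.png

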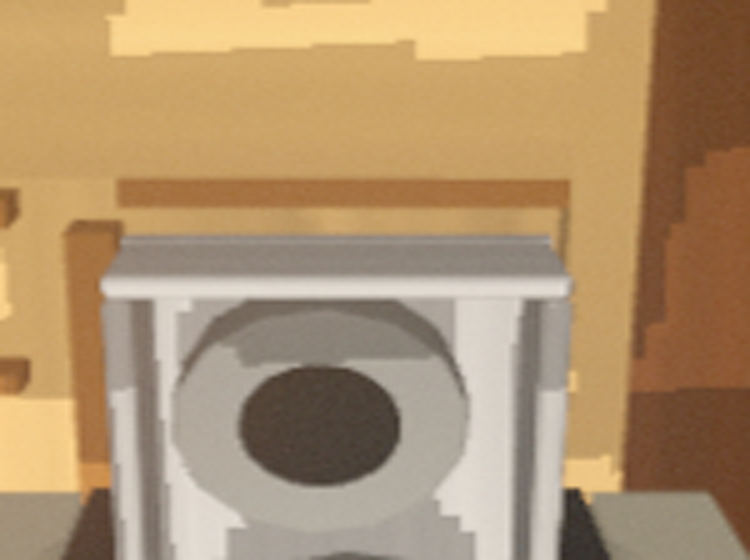

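Run:
```python
from h import *
d=np.load('w20.npz'); f={'camera_matrix':d['K'],'cam_to_world':d['T']}
g=lambda a,b,z: np.round(R2(TH).T@(p2w(f,250+a/5,120+b/4,z)[:2]-TR)*1000,1)
print('rim in right',g(571,190,.014),g(567,230,.014),'rim out',g(655,40,.014),g(630,350,.014))
print('top rib',g(350,207,.014),'left rib right edge',g(123,235,.014),g(68,235,.014))
print('dish bottom front',g(120,238,.0205),g(551,238,.0205))
```

```text
rim in right [-66.6  82.9] [-61.2  82.8] rim out [-86.1  90.7] [-44.3  90.4]
top rib [-64.3  59.6] left rib right edge [-60.5  35.4] [-60.5  29.6]
dish bottom front [-61.7  36. ] [-61.7  80.2]
```

Emit:
apply_moves(deltas="0.08 0 0.4 0;0 0 0.4 0;0 0 0.3 0;0 0 0 0")

```text
t: 31.7
eef_pos: [0.5001, -0.0344, 0.0188]
ee_rot: [-3.141, -0.001, 3.081]
force: [0.3, -0.1, -2.2]
width: 0.0436
```

Emit:
apply_moves(deltas="0 0 0.2 0;0 0 0.1 0;0 0 0 0")

```text
t: 32.08
eef_pos: [0.5003, -0.0343, 0.0161]
ee_rot: [-3.142, -0.0, 3.081]
force: [-0.7, -0.5, -2.2]
width: 0.0435
```

Emit:
apply_moves(deltas="0 0 0.06 0;0 0 0 0")

```text
t: 32.33
eef_pos: [0.5003, -0.0343, 0.0156]
ee_rot: [-3.142, -0.0, 3.081]
force: [-0.1, -0.1, -1.4]
width: 0.0434
```

Emit:
apply_moves(deltas="0 0 0 0;0 0 0 0;0 0 0 0", gripper=-0.2)

```text
t: 32.7
eef_pos: [0.5005, -0.0343, 0.0157]
ee_rot: [3.141, 0.0, 3.081]
force: [0.2, -0.2, 0.5]
width: 0.0524
```

Emit:
apply_moves(deltas="0 0 -0.7 0;0 0 -2 0;0 0 -4 0;0 0 -5 0;0 2 -5 0;0 3 -5 0;0 1 -2 0;0 0 0 0;0 0 0 0")

```text
t: 33.83
eef_pos: [0.5033, 0.0253, 0.2519]
ee_rot: [-3.141, -0.001, 3.08]
force: [-0.3, -0.1, -0.4]
width: 0.0527
```

Run:
```python
from h import *
rows()
f=grab('wrist','w21.png'); np.savez('w21.npz',K=f['camera_matrix'],T=f['cam_to_world'])
im=cv2.imread('pics/w21.png');cv2.imwrite('pics/c21.png',cv2.resize(im[0:230,200:420],None,fx=3.5,fy=2.6,interpolation=cv2.INTER_CUBIC))
grab('top','t21.png')
```

```text
tcp [0.5033 0.0253 0.2519] rpy [-3.141e+00 -1.000e-03  3.080e+00] t 33.83 shift cm [] turn None
```

View pics/c21.png

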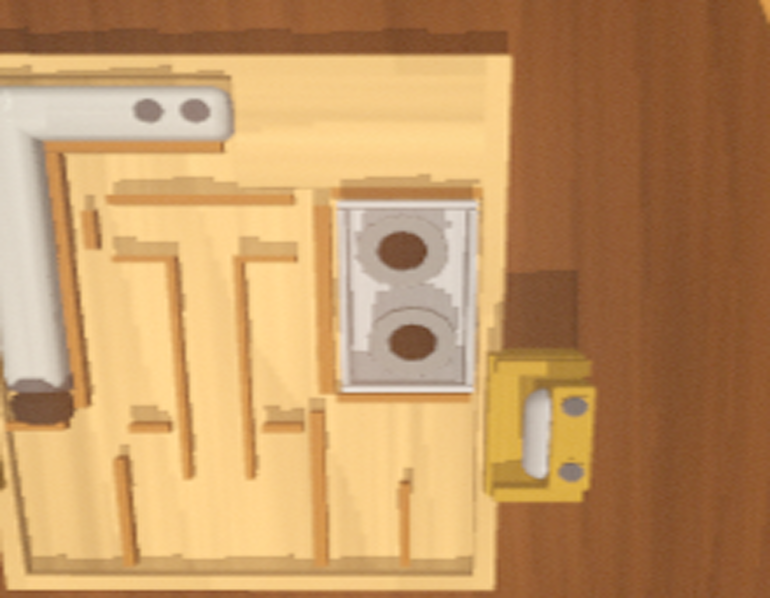

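View pics/t21.png

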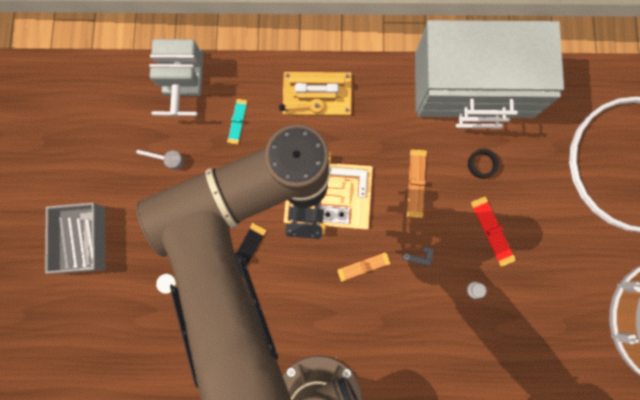

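Run:
```python
from h import *
rows([0.39,-0.21,0.22],3.2)
```

```text
tcp [0.5033 0.025  0.2515] rpy [-3.141e+00 -2.000e-03  3.080e+00] t 33.92 shift cm [  9.86 -24.15   3.15] turn -0.11998059866096211
  shift in final axes [ 12.68 -22.8    3.15]
```

Emit:
apply_moves(deltas="1 -2.5 0.4 0;1.8 -4.5 0.5 -0.06;2 -4.8 0.5 -0.06;2.2 -4.4 0.5 0;2.4 -4.2 0.5 0;2.3 -3.6 0.6 0;0 0 0 0;0 0 0 0;0 0 0 0", gripper=-0.1)

```text
t: 35.05
eef_pos: [0.3905, -0.2159, 0.2224]
ee_rot: [3.142, -0.0, -3.082]
force: [0.1, -0.0, 0.0]
width: 0.0476
```

Run:
```python
from h import *
rows([0.39,-0.21,0.22],3.2)
f=grab('wrist','w22.png');np.savez('w22.npz',K=f['camera_matrix'],T=f['cam_to_world'])
```

```text
tcp [ 0.3905 -0.2159  0.2224] rpy [ 3.142 -0.    -3.082] t 35.05 shift cm [0.01 0.59 0.24] turn 0.0014142804961281286
  shift in final axes [0.01 0.59 0.24]
```

View pics/w22.png

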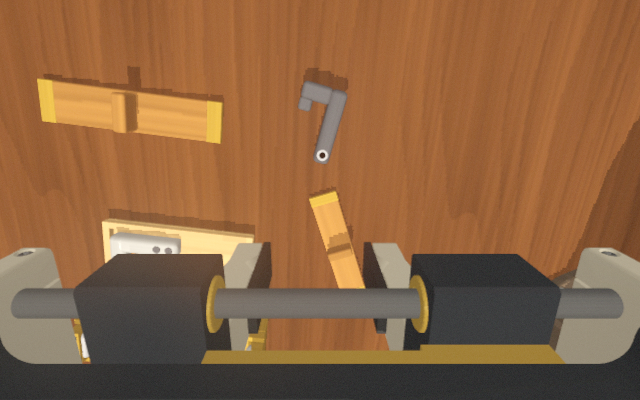

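Run:
```python
from h import *
d=np.load('w22.npz'); f={'camera_matrix':d['K'],'cam_to_world':d['T']}
im=cv2.imread('pics/w22.png'); hsv=cv2.cvtColor(im,cv2.COLOR_BGR2HSV); print(hsv[120,332],hsv[90,320],hsv[84,346],hsv[75,315],hsv[120,400])
m=biggest(satmask(im,90),332,120); print((m>0).sum())
m=cv2.morphologyEx(m,cv2.MORPH_CLOSE,np.ones((5,5),np.uint8))
c0=p2w(f,331,125,.01)
a=p2w(f,338,97,.02);b=p2w(f,322,155,.02); th=np.arctan2(*(b-a)[[1,0]]); print(th)
x,c=fit(f,m,'claw',[c0[0],c0[1],th],show='f4.png',im=im,S=5); print('claw',np.round(x,4),c)
y=x[2]+np.pi/2; xt=np.array([np.cos(y),np.sin(y)])
true=x[:2]-0.0021*xt; print('corr',true); rows([*true,.08],y)
```

```text
[  5  21 144] [ 11  24 148] [ 12 149 128] [ 11 156 118] [ 13 167 170]
1862
1.3675704657175476
claw [ 0.3814 -0.2522  1.3677] 0.11539735421902697
corr [ 0.38346104 -0.2526493 ]
tcp [ 0.3905 -0.2158  0.2225] rpy [ 3.142 -0.    -3.081] t 35.1 shift cm [ 0.93 -3.64 14.25] turn 0.26335785952821844
  shift in final axes [-0.05 -3.75 14.25]
```

View pics/f4.png

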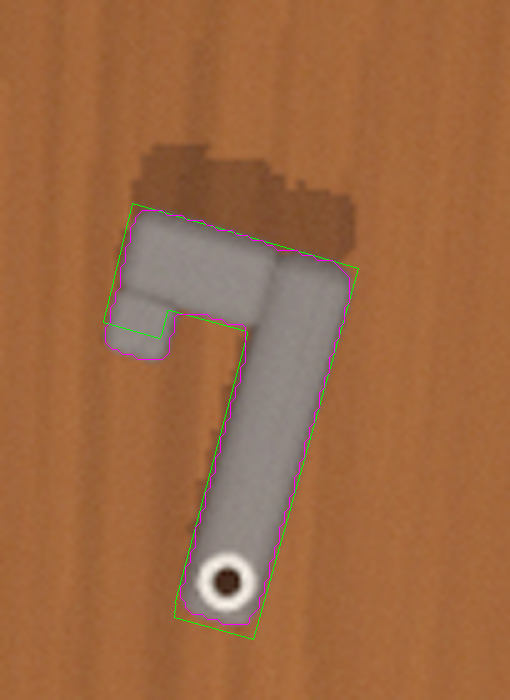

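Run:
```python
from h import *
POLY['claw']=[(-52,9),(28,9),(28,-9),(-34,-9),(-34,-27),(-22,-27),(-22,-39),(-52,-39)]
d=np.load('w22.npz'); f={'camera_matrix':d['K'],'cam_to_world':d['T']}
im=cv2.imread('pics/w22.png')
m=biggest(satmask(im,90),332,120)
m=cv2.morphologyEx(m,cv2.MORPH_CLOSE,np.ones((5,5),np.uint8))
for z0,z1 in ((0,.02),(.002,.018)):
  x,c=fit(f,m,'claw',[.3814,-.2522,1.3677],z0,z1,show='f5.png',im=im,S=5); print('claw',np.round(x,4),c)
y=x[2]+np.pi/2; xt=np.array([np.cos(y),np.sin(y)]); yt=np.array([np.sin(y),-np.cos(y)])
true=x[:2]-0.0021*xt+0.006*yt; print('grip',true); rows([*true,.08],y)
```

```text
claw [ 0.3811 -0.2524  1.3574] 0.0933710433536089
claw [ 0.3813 -0.2523  1.3603] 0.08167956930089992
grip [ 0.38462466 -0.24687342]
tcp [ 0.3905 -0.2158  0.2225] rpy [ 3.142 -0.    -3.081] t 35.1 shift cm [ 0.78 -3.07 14.25] turn 0.27068508056266083
  shift in final axes [-0.07 -3.16 14.25]
```

Emit:
apply_moves(deltas="0 0 1 0.135;0 0 1 0.135;0 -1.5 3 0;-0.05 -1.65 3 0;0 0 3 0;0 0 3 0;0 0 0 0;0 0 0 0", gripper=-0.1)

```text
t: 36.1
eef_pos: [0.3849, -0.2471, 0.0835]
ee_rot: [-3.141, 0.001, 2.932]
force: [-0.2, -0.9, 1.1]
width: 0.048
```

Run:
```python
from h import *
rows([.3846,-.2469,.0105],1.3603+np.pi/2)
f=grab('wrist','w23.png')
```

```text
tcp [ 0.3849 -0.2471  0.0835] rpy [-3.141e+00  1.000e-03  2.932e+00] t 36.1 shift cm [0.04 0.02 7.3 ] turn 0.0008008696545589444
  shift in final axes [0.04 0.02 7.3 ]
```

View pics/w23.png

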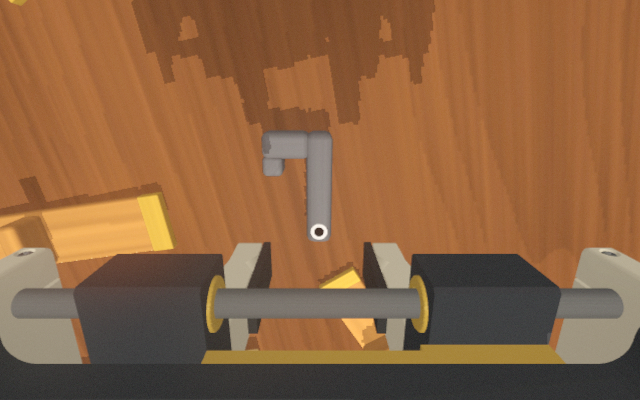

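Run:
```python
from h import *
f=viewer.grab_frame('wrist')
for u,v in [(322,284),(352,268),(319,232),(388,340)]:
    w=p2w(f,u,v,.008); print(u,v,np.round(w,3),np.round(intool([*w[:2],0])[0],1))
```

```text
322 284 [ 0.393 -0.186  0.008] [ 5.4 62. ]
352 268 [ 0.367 -0.195  0.008] [28.9 47.7]
319 232 [ 0.386 -0.23   0.008] [ 2.9 17.2]
388 340 [ 0.349 -0.121  0.008] [ 61.5 115.9]
```

Emit:
apply_moves(deltas="0.05 0 2.5 0;0 0 2.5 0;0 0 1.5 0;0 0 0.75 0;0 0 0 0")

```text
t: 36.83
eef_pos: [0.3838, -0.2472, 0.0104]
ee_rot: [-3.142, 0.0, 2.931]
force: [-0.8, -0.6, 0.0]
width: 0.0485
```

Emit:
apply_moves(deltas="0 0 0 0;0 0 0 0;0 0 0 0;0 0 0 0", gripper=1, squeeze=45)

```text
t: 37.33
eef_pos: [0.3836, -0.2472, 0.0103]
ee_rot: [-3.142, 0.0, 2.931]
force: [0.2, 0.9, 2.8]
width: 0.0176
```

Emit:
apply_moves(deltas="0 0 -0.5 0;0 0 -1.5 0;0 0 -2 0;0 0 -2 0;0 0 -1 0;0 0 0 0;0 0 0 0")

```text
t: 38.2
eef_pos: [0.3829, -0.247, 0.0794]
ee_rot: [3.141, -0.001, 2.93]
force: [-0.5, 0.2, -2.2]
width: 0.0176
```

Run:
```python
from h import *
w=tray2w(85,68.5); print(w); rows([*w,.08],3.081)
f=grab('wrist','w24.png');np.savez('w24.npz',K=f['camera_matrix'],T=f['cam_to_world'])
```

```text
[0.49579996 0.07281126]
tcp [ 0.3829 -0.247   0.0794] rpy [ 3.141e+00 -1.000e-03  2.930e+00] t 38.2 shift cm [-4.33 33.64 -0.06] turn -0.15068538056881398
  shift in final axes [-9.33 32.61 -0.06]
```

View pics/w24.png

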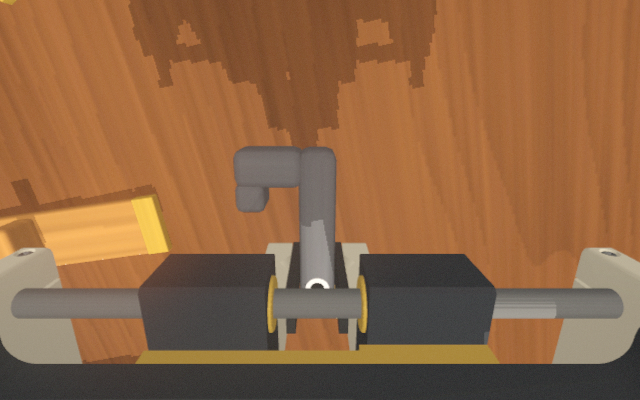

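Emit:
apply_moves(deltas="-0.3 2.5 0 0;-0.5 4 0 0;-0.6 4.6 0 0;-0.6 4.6 0 0;-0.6 4.6 0 0;-0.6 4.6 0 0;-0.6 4.5 0 0;-0.5 4.2 0 0;0 0 0 -0.15;0 0 0 0")

```text
t: 39.5
eef_pos: [0.4954, 0.0726, 0.0791]
ee_rot: [-3.141, -0.002, 3.081]
force: [-0.9, 1.4, -1.7]
width: 0.0173
```

Run:
```python
from h import *
w=tray2w(84.9,69.3); print(w); rows([*w,.036],3.081)
```

```text
[0.49499536 0.07276014]
tcp [0.4954 0.0726 0.0791] rpy [-3.141e+00 -2.000e-03  3.081e+00] t 39.5 shift cm [0.04 0.02 4.31] turn -0.0003950951451265894
  shift in final axes [0.04 0.02 4.31]
```

Emit:
apply_moves(deltas="0 0 1.5 0;0 0 1.5 0;0 0 1.2 0;0 0 0 0;0 0 0 0")

```text
t: 40.12
eef_pos: [0.4961, 0.0723, 0.0381]
ee_rot: [-3.141, 0.0, 3.08]
force: [-0.2, 1.1, -2.0]
width: 0.0173
```

Run:
```python
from h import *
w=tray2w(84.9,69.3); rows([*w,.036],3.081)
f=grab('wrist','w25.png');np.savez('w25.npz',K=f['camera_matrix'],T=f['cam_to_world'])
im=cv2.imread('pics/w25.png');cv2.imwrite('pics/c25.png',cv2.resize(im[100:300,180:420],None,fx=3.2,fy=2.9,interpolation=cv2.INTER_CUBIC))
st=readout.get_state(); print('tcp in tray',R2(TH).T@(st['eef_pos'][:2]-TR)*1000)
```

```text
tcp [0.4961 0.0723 0.0381] rpy [-3.141  0.     3.08 ] t 40.12 shift cm [0.11 0.04 0.21] turn -0.0005791691056731274
  shift in final axes [0.11 0.04 0.21]
tcp in tray [84.67148534 68.05054237]
```

View pics/c25.png

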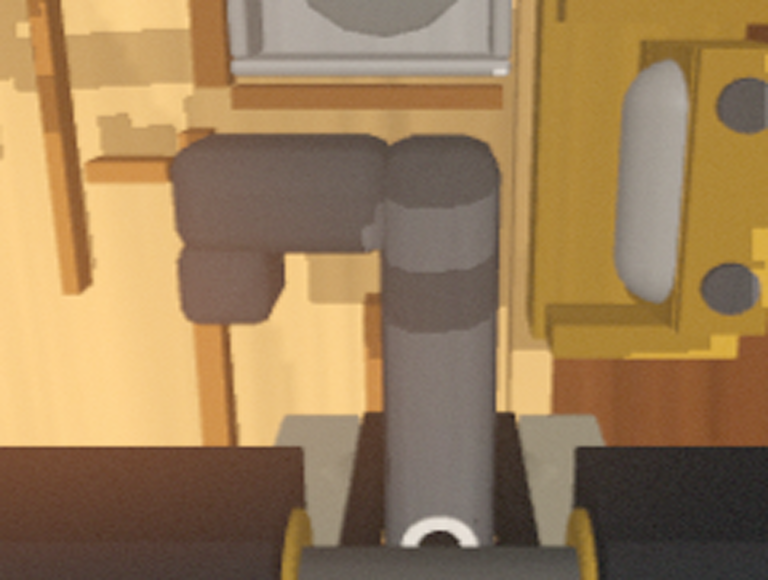

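```bash
cat > m.py <<'E'
from h import *
import sys
def run(fn,a0,b0,fx,fy,zu,bar_l,bar_r,bar_b,rib_r,rib_b,rim,rim_b,leg_b,leg_a,rib2_b,lrib=None):
    d=np.load(fn); f={'camera_matrix':d['K'],'cam_to_world':d['T']}
    g=lambda a,b,z: np.round(R2(TH).T@(p2w(f,a0+a/fx,b0+b/fy,z)[:2]-TR)*1000,1)
    print('bar',g(bar_l,bar_b,zu+.012),g(bar_r,bar_b,zu+.012),'bed',g(rib_r,rib_b,.014),g(rim,rim_b,.014))
    print('leg outer',g(leg_a,leg_b,zu+.006),g(leg_a,leg_b,zu+.012),'rib',g(leg_a,rib2_b,.014))
    if lrib: print('left rib',g(*lrib,.014))
E
python3 - <<'E'
from m import *
run('w25.npz',180,100,3.2,2.9,.0278,386,495,380,384,350,503,350,133,300,107,(231,440))
E
```

```text
bar [68.2 61.4] [68.2 78.6] bed [72.7 59.8] [72.7 81.4]
leg outer [26.4 48.8] [25.5 49.6] rib [24.5 46.5]
left rib [92.6 30.9]
```

Emit:
apply_moves(deltas="0.09 0.05 0.4 0;0 0 0.4 0;0 0 0 0;0 0 0 0")

```text
t: 40.67
eef_pos: [0.4951, 0.0729, 0.0301]
ee_rot: [-3.142, 0.0, 3.081]
force: [-0.3, -0.9, -1.6]
width: 0.0177
```

Run:
```python
from h import *
w=tray2w(84.9,69.3); rows([*w,.036],3.081)
f=grab('wrist','w26.png');np.savez('w26.npz',K=f['camera_matrix'],T=f['cam_to_world'])
im=cv2.imread('pics/w26.png');cv2.imwrite('pics/c26.png',cv2.resize(im[120:270,220:380],None,fx=4.8,fy=3.9,interpolation=cv2.INTER_CUBIC))
st=readout.get_state(); print('tcp in tray',R2(TH).T@(st['eef_pos'][:2]-TR)*1000)
```

```text
tcp [0.4951 0.0729 0.0301] rpy [-3.142  0.     3.081] t 40.67 shift cm [ 0.01 -0.02 -0.59] turn -0.0003238316826608134
  shift in final axes [ 0.01 -0.02 -0.59]
tcp in tray [85.08384303 69.23683516]
```

View pics/c26.png

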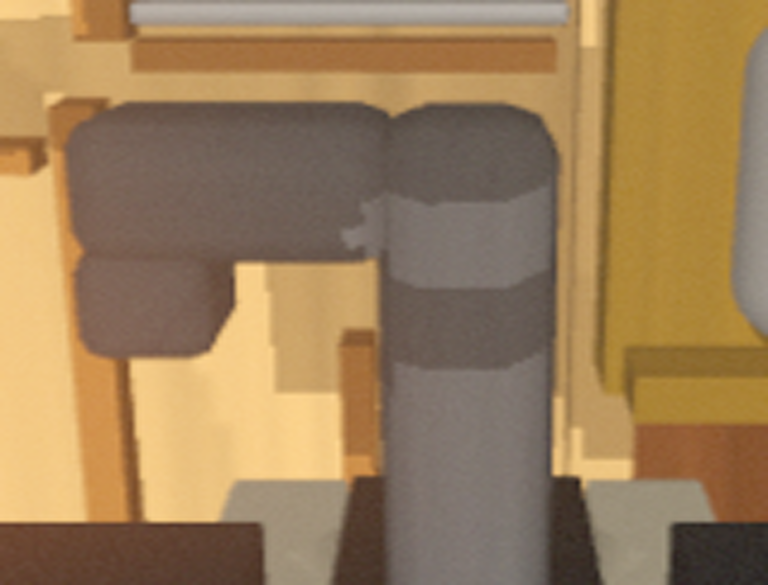

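Run:
```python
from m import *
run('w26.npz',220,120,4.8,3.9,.0198,385,552,400,380,430,572,250,102,300,72,(131,430))
d=np.load('w26.npz'); f={'camera_matrix':d['K'],'cam_to_world':d['T']}
g=lambda a,b,z: np.round(R2(TH).T@(p2w(f,220+a/4.8,120+b/3.9,z)[:2]-TR)*1000,1)
for z in (.026,.03,.034): print('leg end',g(70,180,z),'lip in',g(235,290,z),'lip end',g(150,356,z),'leg inner',g(300,262,z+.004))
print('rib left edge/right edge',g(52,120,.014),g(108,120,.014),g(568,420,.014),'rib2',g(340,340,.014),g(375,340,.014))
```

```text
bar [64.2 62.4] [64.2 79.7] bed [75.8 60.7] [49.1 82.6]
leg outer [27.1 54.1] [26.2 54.7] rib [24.9 53. ]
left rib [75.8 31.7]
leg end [36.8 30.3] lip in [51.3 46.5] lip end [60.3 37.1] leg inner [46.4 53.9]
leg end [36.  31.3] lip in [50.1 47.1] lip end [58.9 37.9] leg inner [45.3 54.3]
leg end [35.2 32.3] lip in [48.9 47.7] lip end [57.5 38.8] leg inner [44.2 54.8]
rib left edge/right edge [31.2 26. ] [31.2 32. ] [74.3 82.6] rib2 [62.2 56.4] [62.2 60.4]
```

Emit:
apply_moves(deltas="0.06 0.06 0.4 0;0 0 0.4 0;0 0 0.3 0;0 0 0 0")

```text
t: 41.22
eef_pos: [0.4942, 0.0734, 0.0187]
ee_rot: [-3.141, -0.001, 3.081]
force: [0.2, -0.7, -1.4]
width: 0.0173
```

Emit:
apply_moves(deltas="0 0 0.2 0;0 0 0.1 0;0 0 0 0")

```text
t: 41.6
eef_pos: [0.4945, 0.0736, 0.0163]
ee_rot: [3.142, 0.0, 3.081]
force: [-1.3, -0.4, 2.2]
width: 0.0175
```

Emit:
apply_moves(deltas="0 0 0.03 0;0 0 0 0")

```text
t: 41.85
eef_pos: [0.4945, 0.0735, 0.0163]
ee_rot: [3.142, 0.0, 3.081]
force: [-2.2, -0.6, 6.6]
width: 0.0178
```

Emit:
apply_moves(deltas="0 0 0 0;0 0 0 0;0 0 0 0", gripper=0.4)

```text
t: 42.22
eef_pos: [0.4945, 0.0735, 0.0157]
ee_rot: [3.142, 0.0, 3.081]
force: [-0.5, -0.7, -0.2]
width: 0.0262
```

Emit:
apply_moves(deltas="0 0 -0.7 0;0 0 -2 0;0 0 -4 0;0 0 -5 0;-1 0 -5 0;-2 0 -5 0;-1 -1 -2 0;0 0 0 0;0 0 0 0")

```text
t: 43.35
eef_pos: [0.5329, 0.061, 0.252]
ee_rot: [-3.141, -0.001, 3.08]
force: [0.2, 0.6, -0.6]
width: 0.0262
```

Run:
```python
from h import *
rows()
f=grab('wrist','w27.png'); np.savez('w27.npz',K=f['camera_matrix'],T=f['cam_to_world'])
im=cv2.imread('pics/w27.png');cv2.imwrite('pics/c27.png',cv2.resize(im[20:240,200:430],None,fx=3.3,fy=2.7,interpolation=cv2.INTER_CUBIC))
grab('top','t27.png')
```

```text
tcp [0.5329 0.061  0.252 ] rpy [-3.141e+00 -1.000e-03  3.080e+00] t 43.35 shift cm [] turn None
```

View pics/c27.png

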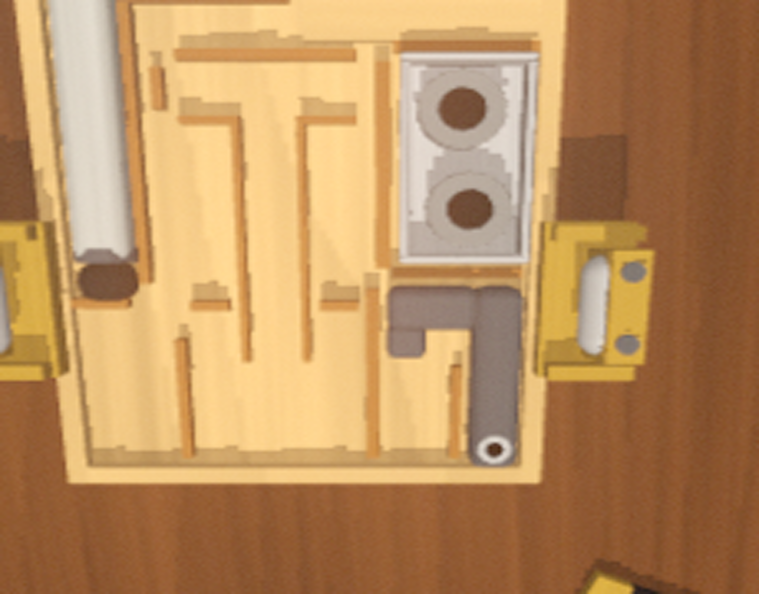

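View pics/t27.png

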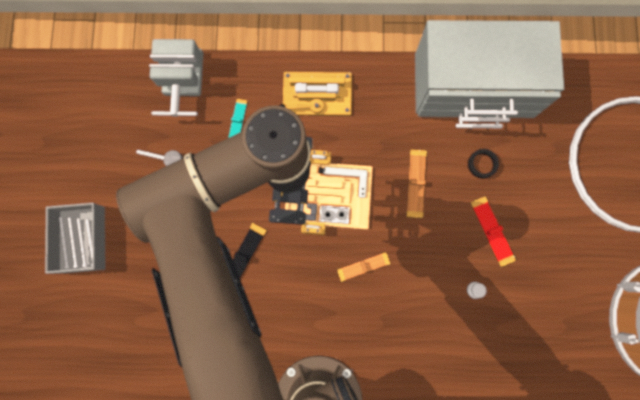

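Run:
```python
from h import *
for cam in ('top','scene'):
  fr=viewer.grab_frame(cam)
  for q in ['key_mid','collar_mid']:
    for d in viewer.silhouettes(cam,q)[:4]:
        v,u=np.nonzero(d['region']); print(cam,q,round(d['conf'],2),len(u),np.round([u.mean(),v.mean()]),np.round(p2w(fr,u.mean(),v.mean(),0.012)[:2],3))
rows([.59,-.20,.22],3.077)
```

```text
top key_mid 0.56 1047 [416. 183.] [ 0.593 -0.268]
top key_mid 0.4 3278 [334. 194.] [ 0.558 -0.036]
top key_mid 0.15 248 [164. 156.] [0.664 0.458]
top collar_mid 0.25 1074 [416. 183.] [ 0.593 -0.267]
top collar_mid 0.22 155 [311. 211.] [0.508 0.028]
tcp [0.5336 0.0612 0.2525] rpy [-3.141e+00 -1.000e-03  3.081e+00] t 43.75 shift cm [ -7.22 -25.73   3.25] turn 0.003812492695959957
  shift in final axes [ -7.31 -25.7    3.25]
```

Key and collar are absent: the networks only report the keeper bar, tray or beater for them. Next is the keeper.

Emit:
apply_moves(deltas="-0.8 -2.5 0.4 0;-1.4 -5 0.6 0;-1.4 -5 0.6 0;-1.4 -5 0.6 0;-1.4 -5 0.6 0;-0.9 -3.2 0.4 0;0 0 0 0;0 0 0 0;0 0 0 0", gripper=0)

```text
t: 44.88
eef_pos: [0.591, -0.199, 0.2211]
ee_rot: [3.142, 0.0, 3.082]
force: [-0.3, 1.0, 1.1]
width: 0.0438
```

Run:
```python
from h import *
rows([.595,-.27,.08],3.077)
f=grab('wrist','w28.png'); np.savez('w28.npz',K=f['camera_matrix'],T=f['cam_to_world'])
```

```text
tcp [ 0.591  -0.199   0.2211] rpy [3.142 0.    3.082] t 44.88 shift cm [-0.82 -7.06 14.11] turn 0.00461571040438935
  shift in final axes [-0.85 -7.06 14.11]
```

View pics/w28.png

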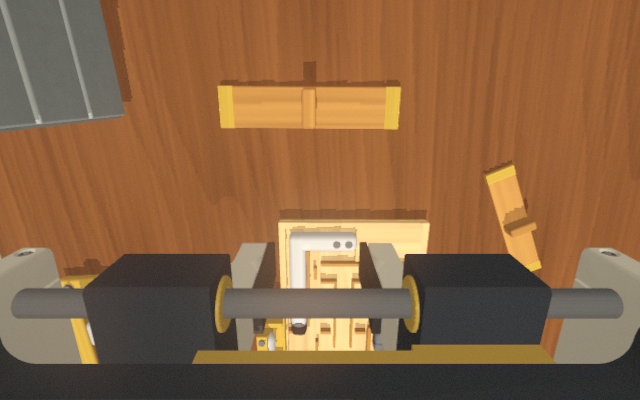

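Run:
```python
from h import *
d=np.load('w28.npz'); f={'camera_matrix':d['K'],'cam_to_world':d['T']}
C=[p2w(f,u,v,.008)[:2] for u,v in [(219,86),(399,87),(400,129),(220,128)]]
C=np.array(C); L=(C[0]+C[3])/2;R=(C[1]+C[2])/2;dd=R-L;print(C.mean(0),np.hypot(*dd),np.arctan2(dd[1],dd[0]))
print('handle top',p2w(f,309.5,107.5,.034))
im=cv2.imread('pics/w28.png');cv2.imwrite('pics/c28.png',cv2.resize(im[60:150,200:420],None,fx=3.6,fy=3.6,interpolation=cv2.INTER_CUBIC))
```

```text
[ 0.59359177 -0.26709223] 0.19272862642434133 3.076511881216539
handle top [ 0.5929614  -0.26841983  0.034     ]
```

View pics/c28.png

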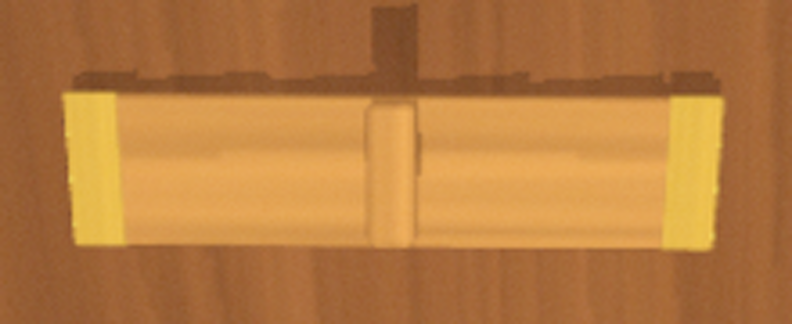

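Emit:
apply_moves(deltas="-0.4 -3.5 3 0;-0.4 -3.5 4 0;0 0 4 0;0 0 3 0;0 0 0 0;0 0 0 0", gripper=0)

```text
t: 45.68
eef_pos: [0.5958, -0.27, 0.0824]
ee_rot: [-3.141, 0.002, 3.082]
force: [-0.0, -0.4, 0.8]
width: 0.0439
```

Run:
```python
from h import *
rows([.595,-.2697,.0125],3.077)
f=grab('wrist','w29.png')
```

```text
tcp [ 0.5958 -0.27    0.0824] rpy [-3.141e+00  2.000e-03  3.082e+00] t 45.67 shift cm [0.08 0.02 6.99] turn 0.004918729674296074
  shift in final axes [0.08 0.02 6.99]
```

View pics/w29.png

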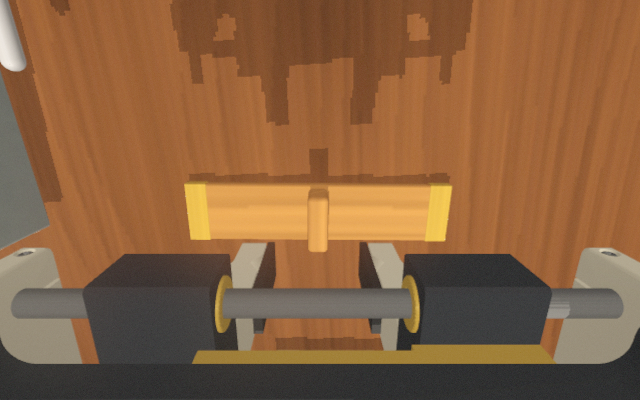

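Emit:
apply_moves(deltas="0.03 0 2.5 0;0 0 2.5 0;0 0 1.3 0;0 0 0.65 0;0 0 0 0;0 0 0 0")

```text
t: 46.48
eef_pos: [0.5951, -0.2703, 0.0122]
ee_rot: [-3.141, 0.001, 3.081]
force: [0.0, 0.7, -0.3]
width: 0.0437
```

Emit:
apply_moves(deltas="0 0 0 0;0 0 0 0;0 0 0 0;0 0 0 0", gripper=1, squeeze=50)

```text
t: 46.98
eef_pos: [0.5945, -0.2702, 0.0114]
ee_rot: [-3.142, 0.0, 3.081]
force: [0.1, -0.1, 0.9]
width: 0.0136
```

Emit:
apply_moves(deltas="0 0 -0.5 0;0 0 -1.5 0;0 0 -2 0;0 0 -2.5 0;0 0 -2.5 0;0 0 -2 0;0 0 0 0;0 0 0 0")

```text
t: 47.98
eef_pos: [0.594, -0.27, 0.121]
ee_rot: [3.141, -0.0, 3.08]
force: [-0.5, -0.5, -2.6]
width: 0.0133
```

Run:
```python
from h import *
rows([.5597,.0150,.12],3.079)
f=grab('wrist','w30.png')
```

```text
tcp [ 0.594 -0.27   0.121] rpy [ 3.141 -0.     3.08 ] t 47.98 shift cm [ 5.16 28.24  0.1 ] turn 0.0013958119398123081
  shift in final axes [ 5.2  28.23  0.1 ]
```

View pics/w30.png

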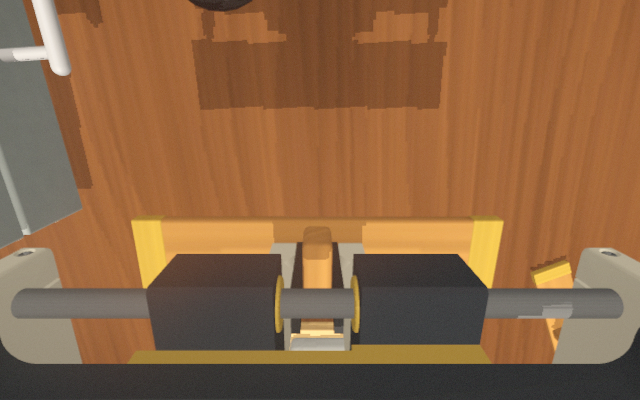

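Emit:
apply_moves(deltas="0.4 2 0 0;0.7 3.6 0 0;0.7 3.8 0 0;0.7 3.8 0 0;0.7 3.8 0 0;0.7 3.8 0 0;0.7 3.8 0 0;0.6 3.6 0 0;0 0 0 0;0 0 0 0")

```text
t: 49.28
eef_pos: [0.5591, 0.0148, 0.1209]
ee_rot: [-3.141, -0.001, 3.082]
force: [0.4, 0.7, -1.6]
width: 0.0134
```

Run:
```python
from h import *
rows([.5597,.0148,.075],3.079)
f=grab('wrist','w31.png')
```

```text
tcp [0.5591 0.0148 0.1209] rpy [-3.141e+00 -1.000e-03  3.082e+00] t 49.27 shift cm [-0.06  0.01  4.59] turn 0.00255972029964191
  shift in final axes [-0.06  0.01  4.59]
```

View pics/w31.png

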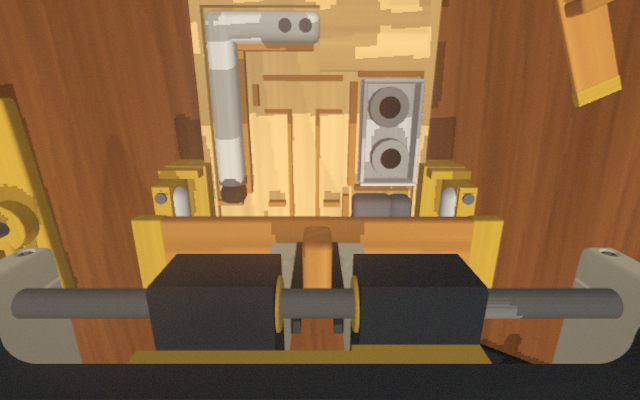

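Emit:
apply_moves(deltas="-0.05 0 2 0;0 0 2 0;0 0 1 0;0 0 0 0;0 0 0 0")

```text
t: 49.95
eef_pos: [0.5607, 0.0143, 0.0719]
ee_rot: [3.141, 0.001, 3.08]
force: [-0.8, 0.4, -0.7]
width: 0.0138
```

Run:
```python
from h import *
rows([.5597,.0148,.06],3.079)
f=grab('wrist','w32.png');grab('scene','s32.png')
im=cv2.imread('pics/s32.png');cv2.imwrite('pics/c32.png',cv2.resize(im[150:270,270:400],None,fx=5.5,fy=5,interpolation=cv2.INTER_CUBIC))
```

```text
tcp [0.5607 0.0143 0.0719] rpy [3.141e+00 1.000e-03 3.080e+00] t 49.95 shift cm [0.11 0.04 1.19] turn 0.001428847631185448
  shift in final axes [0.11 0.04 1.19]
```

View pics/w32.png

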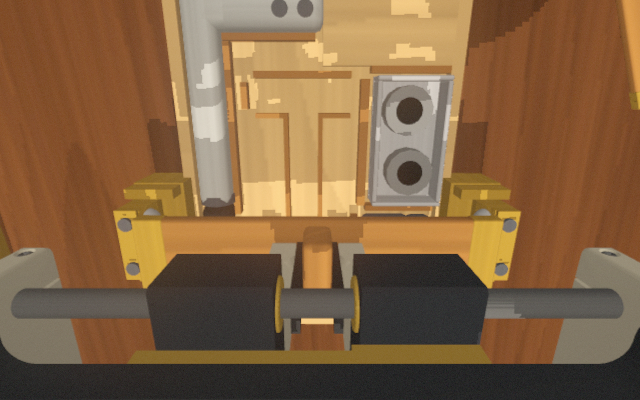

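View pics/c32.png

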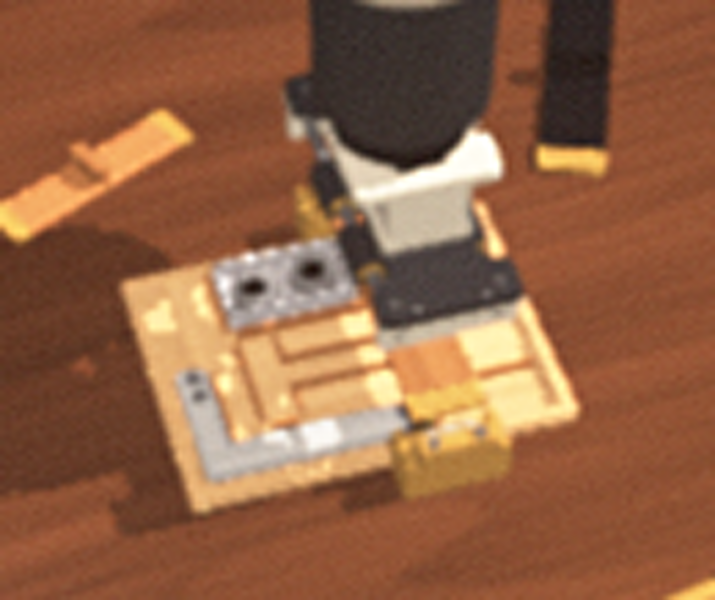

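Emit:
apply_moves(deltas="0 0 0.5 0;0 0 0.4 0;0 0 0.2 0;0 0 0 0")

```text
t: 50.55
eef_pos: [0.5601, 0.0144, 0.0601]
ee_rot: [-3.141, -0.0, 3.081]
force: [-0.9, -0.4, -0.8]
width: 0.0137
```

Emit:
apply_moves(deltas="0 0 0.2 0;0 0 0 0")

```text
t: 50.8
eef_pos: [0.5608, 0.0145, 0.0588]
ee_rot: [3.141, 0.001, 3.081]
force: [0.4, 0.3, 3.2]
width: 0.0136
```

Emit:
apply_moves(deltas="0 0 0.2 0;0 0 0 0")

```text
t: 51.05
eef_pos: [0.5616, 0.0146, 0.0575]
ee_rot: [3.141, 0.003, 3.081]
force: [-0.6, -0.7, 6.7]
width: 0.0136
```

Emit:
apply_moves(deltas="0 0 0.2 0;0 0 0 0")

```text
t: 51.3
eef_pos: [0.5611, 0.0147, 0.0552]
ee_rot: [3.141, 0.002, 3.081]
force: [0.1, 1.7, 5.4]
width: 0.0139
```

Emit:
apply_moves(deltas="0 0 0.3 0;0 0 0 0")

```text
t: 51.55
eef_pos: [0.5604, 0.0146, 0.0513]
ee_rot: [3.141, 0.001, 3.081]
force: [0.4, 1.8, 0.9]
width: 0.0139
```

Emit:
apply_moves(deltas="0 0 0.3 0;0 0 0 0")

```text
t: 51.8
eef_pos: [0.5602, 0.0145, 0.0479]
ee_rot: [3.142, -0.0, 3.081]
force: [1.3, 0.5, -1.2]
width: 0.0138
```

Emit:
apply_moves(deltas="0 0 0.3 0;0 0 0.3 0;0 0 0 0")

```text
t: 52.18
eef_pos: [0.5597, 0.0143, 0.0412]
ee_rot: [-3.141, -0.001, 3.08]
force: [3.8, 0.3, -9.3]
width: 0.0136
```

Emit:
apply_moves(deltas="0 0 0.2 0;0 0 0 0")

```text
t: 52.42
eef_pos: [0.5601, 0.0144, 0.0401]
ee_rot: [-3.141, -0.0, 3.081]
force: [2.3, 0.5, -4.4]
width: 0.0136
```

Run:
```python
from h import *
rows([.5597,.0148,.04],3.079)
print(readout.get_state()['force'],readout.get_state()['moment'])
f=grab('wrist','w33.png')
```

```text
tcp [0.5601 0.0144 0.0401] rpy [-3.141 -0.     3.081] t 52.42 shift cm [0.04 0.04 0.01] turn 0.0015452864899012653
  shift in final axes [0.04 0.04 0.01]
[ 2.33411679  0.53800876 -4.39032862] [-0.06310906 -1.01728767 -0.01224187]
```

View pics/w33.png

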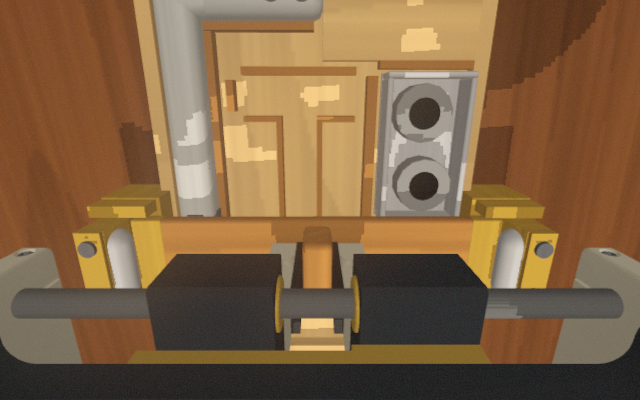

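Emit:
apply_moves(deltas="0 0 0.1 0;0 0 0 0")

```text
t: 52.72
eef_pos: [0.56, 0.0144, 0.0395]
ee_rot: [-3.142, -0.0, 3.081]
force: [2.2, -0.0, -1.5]
width: 0.0137
```

Emit:
apply_moves(deltas="0 0 0.1 0;0 0 0 0")

```text
t: 52.98
eef_pos: [0.5601, 0.0144, 0.0393]
ee_rot: [-3.141, 0.0, 3.081]
force: [-2.5, 1.1, 7.9]
width: 0.0138
```

Emit:
apply_moves(deltas="0 0 0.05 0;0 0 0 0")

```text
t: 53.22
eef_pos: [0.5601, 0.0144, 0.0393]
ee_rot: [-3.141, 0.0, 3.081]
force: [-4.4, 1.5, 11.3]
width: 0.0137
```

Emit:
apply_moves(deltas="0 0 -0.1 0;0 0 0 0;0 0 0 0;0 0 0 0", gripper=0.2)

```text
t: 53.72
eef_pos: [0.56, 0.0143, 0.0386]
ee_rot: [-3.141, -0.0, 3.081]
force: [-0.0, -0.0, -1.3]
width: 0.0347
```

Emit:
apply_moves(deltas="0 0 -1 0;0 0 -2 0;0 0 -4 0;0 1 -5 0;0 1 -5 0;0 1.5 -5 0;0 0 -3 0;0 0 0 0;0 0 0 0")

```text
t: 54.85
eef_pos: [0.5618, 0.0493, 0.2886]
ee_rot: [3.141, -0.0, 3.08]
force: [-0.6, 0.2, -0.6]
width: 0.0352
```

Run:
```python
from h import *
rows()
f=grab('wrist','w34.png'); np.savez('w34.npz',K=f['camera_matrix'],T=f['cam_to_world'])
im=cv2.imread('pics/w34.png');cv2.imwrite('pics/c34.png',cv2.resize(im[0:230,200:430],None,fx=3.4,fy=2.6,interpolation=cv2.INTER_CUBIC))
grab('scene','s34.png')
im=cv2.imread('pics/s34.png');cv2.imwrite('pics/d34.png',cv2.resize(im[150:270,270:400],None,fx=5.5,fy=5,interpolation=cv2.INTER_CUBIC))
```

```text
tcp [0.5618 0.0493 0.2886] rpy [ 3.141 -0.     3.08 ] t 54.85 shift cm [] turn None
```

View pics/c34.png

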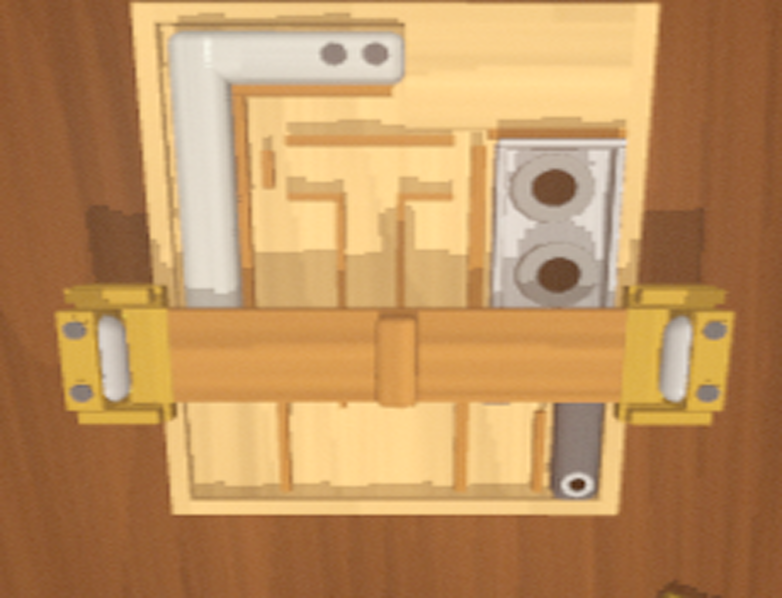

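View pics/d34.png

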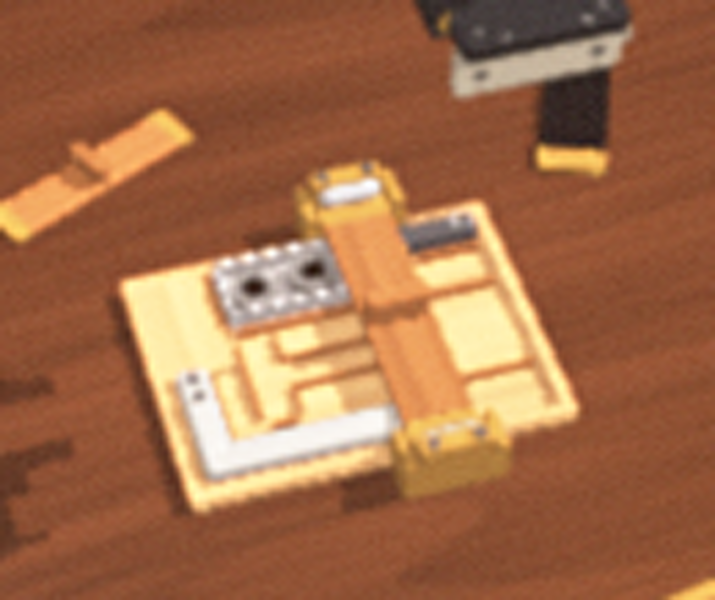

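Run:
```python
from h import *
print(job.job_done()); s=readout.get_state(); print(s['t'],s['force'])
```

```text
the job is handed in; nothing more can be done
None
the job is handed in; nothing more can be done
```

The tray is loaded and the keeper bar is snapped back on. I handed the job in at about 55 s, with the gripper open and clear of everything.

**What I did:**
- I pulled the keeper bar off and laid it on a free part of the counter.
- I laid the spur and the claw hook in their beds and carried the dish over level into its bed.
- I then put the keeper back and pressed it down.
- The drum key and the memory lock collar were not on the counter. Looking for them in the top and scene pictures only turned up other things, such as the keeper, the tray and the beater.

**Last checks:**
- **Parts:** the last wrist and scene pictures show the spur, claw and dish lying in their beds, with both bushings in the dish.
- **Keeper:** it lies level, with the same look at both catches as at the start. It passed the catches at about 7 N and stopped firmly on the saddles at about 11 N before I let go. I didn't test the snap with a pull; I judged it from the pictures and the forces.
- **Other objects:** I saw no sign that anything else on the counter had moved.

**One disagreement:** the wrist camera placed things about 2 mm off sideways compared with where the gripper actually closed. I corrected for this and checked each part against the ribs just before lowering it.

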